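# Load two pin gauges into their carrier and snap the keeper on

## Task

Lay the two loose pin gauges in the carrier, the longer pin in the longer row and the shorter pin in the shorter row, each lying flat at the bottom of its row. Then set the keeper plate over them between the two latch towers and press it straight down until both spring latches snap over its end tabs and it sits fully home, and keep pressing: finish with the gripper still on the keeper, pushing it down firmly onto its seats. Leave the loupe, the RF load and the micrometer where they are.

Things in the scene. Friction and masses are not known exactly. Their poses are not given: they have to be found in the camera images.
- carrier: Pin carrier fixed to the bench: aluminium base 96 (x) x 148 (y) x 8 mm. Origin: centre of its underside, z up. Pin rows run along its y: long row at x +26 mm, short at x -26 mm. At each y end a dark latch tower, 54 mm high, |y| 45 to 72 mm: two guide posts (|x| 17 to 27 mm, sloped lead-ins on the top 8 mm), seat and spring latch between. At |y| < 20 mm fingers can go down to the base (z 8 mm).
- row_long (a point): Middle of the floor of the longer row (for the 70 mm pin), 16 mm above the bench; axes as the carrier's. A trough 75 mm long (y) between end stops, 13 mm wide (x) at its floor, walls to 24 mm above the bench, opening out to 20 mm at the top. It exists only from 20 to 37.5 mm either side of this point: the middle is open for fingers.
- row_short (a point): Middle of the floor of the shorter row (for the 60 mm pin), 16 mm above the bench; axes as the carrier's. A trough 65 mm long between end stops (the 70 mm pin does not fit), 11 mm wide at its floor, walls to 24 mm above the bench, opening out to 18 mm. It exists only from 20 to 32.5 mm either side of this point.
- seat_mid (a point): Point midway between the two seats, level with their tops, 29 mm above the bench, over the carrier's centre; axes as the carrier's. The keeper is home when its origin is here and its y axis lies along the carrier's y (either way round). Between the guide posts it has about 2 mm of play each way in x and y.
- seats: The two aluminium seat blocks (28 x 10 mm, tops 29 mm above the bench) at |y| 45 to 55 mm inside the latch towers, part of the carrier; same origin and axes as the carrier. The keeper's end tabs rest on them when home.
- keeper: Loose keeper plate of aluminium, 120 g: plate 84 mm (x) x 86 mm (y) x 5 mm thick with an end tab 30 mm wide (x) and 13 mm long, bevelled underneath, on each y end, 112 mm overall in y. Origin: centre of its underside, z up. On top, in the middle, a dark upright grip rib 50 mm long (x) and 14 mm wide (y), from 5 mm to 31 mm above the origin. Starts lying flat on the bench, rib up.
- pin_long: Pin gauge, a plain pale steel pin 10 mm thick and 70 mm long, 40 g, lying on the bench (does not roll). Origin: middle of its underside; its length is along its y axis; z up.
- pin_short: Pin gauge, a plain pale steel pin 8 mm thick and 60 mm long, 40 g, lying on the bench (does not roll). Origin: middle of its underside; its length is along its y axis; z up.
- latch_left (a joint): Spring latch at the carrier's +y end: 0 = sprung in, grows (m) outward, to 0.0065. Its bevelled nose, 35.5 to 49 mm above the bench, overhangs the tab by 4 mm. The tabs meet the noses with the keeper about 12 mm above its seats; both latches together resist up to about 6 to 12 N and snap back over the tabs about 2 mm above the seats, where the force drops to almost nothing.
- latch_right (a joint): The same spring latch in the tower at the carrier's -y end: 0 = sprung in, grows in metres as it is pushed outward.
- loupe: Black loupe, 38 mm across and 43 mm high, standing on the bench; a bystander. Origin: centre of its underside.
- load: White RF load (round connector), 34 mm across and 32 mm high, standing on the bench; a bystander. Origin: centre of its underside.
- micrometer: Micrometer, 52 x 124 x 17 mm, lying on the bench; a bystander. Origin: centre of its underside.
Not all that is in view belongs to the job. What is shaped like the keeper but pink is not meant.

How it is judged (in metres and radians):
On the way, in this order (a step that is already met when the one before it is completed fails the run):
1. both pins lie flat in their own rows, with the keeper not yet on (x of pin_long in the frame of row_long between -0.004 and 0.004 m and y of pin_long in the frame of row_long between -0.005 and 0.005 m and z of pin_long in the frame of row_long between -0.003 and 0.003 m and angle between the y axis of pin_long and the y axis of row_long, either way round below 0.1 rad and x of pin_short in the frame of row_short between -0.004 and 0.004 m and y of pin_short in the frame of row_short between -0.005 and 0.005 m and z of pin_short in the frame of row_short between -0.003 and 0.003 m and angle between the y axis of pin_short and the y axis of row_short, either way round below 0.1 rad and distance between keeper and seat_mid above 0.02 m), for 0.2 s.
2. the keeper is fully home under both latches with the pins in their rows (x of pin_long in the frame of row_long between -0.004 and 0.004 m and y of pin_long in the frame of row_long between -0.005 and 0.005 m and z of pin_long in the frame of row_long between -0.003 and 0.003 m and angle between the y axis of pin_long and the y axis of row_long, either way round below 0.1 rad and x of pin_short in the frame of row_short between -0.004 and 0.004 m and y of pin_short in the frame of row_short between -0.005 and 0.005 m and z of pin_short in the frame of row_short between -0.003 and 0.003 m and angle between the y axis of pin_short and the y axis of row_short, either way round below 0.1 rad and x of keeper in the frame of seat_mid between -0.004 and 0.004 m and y of keeper in the frame of seat_mid between -0.004 and 0.004 m and z of keeper in the frame of seat_mid between -0.002 and 0.002 m and angle between the z axis of keeper and the z axis of carrier, either way round below 0.04 rad and angle between the y axis of keeper and the y axis of carrier, either way round below 0.12 rad and value of joint each of latch_left, latch_right below 0.0025 m), for 0.2 s.
At the end, for the whole second after the job is handed in: Each pin lies at the bottom of its own row (4 mm across, 5 mm along, 3 mm high, 0.1 rad); the keeper is home (2 mm high, 4 mm sideways, level to 0.04 rad), both latches sprung back over it (under 2.5 mm), and the gripper still presses it on its seats with over 5 N (all of step 2 and contact force between keeper and seats above 5 N and contact force between the fingers and keeper above 2 N); the arm keeps its last pose, push and grip.
It fails at once if the loupe was moved more than 25 mm (distance of loupe from where it was at the start of the episode above 0.025 m).
It fails at once if the RF load was moved more than 25 mm (distance of load from where it was at the start of the episode above 0.025 m).
It fails at once if the micrometer was moved more than 25 mm (distance of micrometer from where it was at the start of the episode above 0.025 m).
It also fails if it takes over 72 s, if anything falls off the work surface, if the arm or the gripper's body presses on something with over 40 N, if the wrist force passes 120 N, or if a joint passes its speed limit or range.

## Robot

A 7-joint arm with a two-finger parallel gripper is mounted at the origin on a cart in front of the work surface, level with it; the furniture and walls round the work are solid. World frame = base frame: x ahead of the robot, y to its left, z up, the work surface at z = 0. Lengths are in mm, angles in rad, forces in N, time in s.
With the tool pointing down it reaches from about 400 to 900 mm from the base axis. Payload 5.5 kg.
Tool frame: the origin (TCP) lies on the centre line of the jaws, within the pads' length; the fingertips stand ahead of it and the grasp point (between the pads) lies 8 mm behind it (nose_length is the x of the fingertips in the tool frame, in mm); x points along the fingers, z is the direction in which the jaws open and shut, and the axes are right-handed (so a half turn about x gives the same grasp; the last joint's range is limited). The gripper opens to 85 mm and grips with 20 to 120 N. Pads are 22 mm wide; open, the fingers measure 114 mm over their backs; the gripper's body (76 mm by 85 mm) begins 54 mm behind the grasp point. The pads swing forward as they close: fully open they stand 13 mm farther back than shut.
Start: joints at [-0.873, 0.501, -0.427, 1.55, 0.221, 1.138, -0.21], TCP at [273.763, 589.536, 242.31] pointing down, gripper open.
Joint ranges: [-2.88, 2.88], [-0.31, 2.03], [-1.54, 1.56], [0.2, 2.42], [-1.41, 4.55], [0.19, 2.02], [-2.57, 2.57]. Speed limits (rad/s): [2.57, 2.57, 3.14, 3.14, 3.14, 3.14, 3.14].

## Interface

Orientations are given as a 3x3 rotation matrix whose columns are the frame's x, y, z axes.
In Python, from cell import get_state, get_image, calibration, finish_job, nose_length gives the robot as it stands.
- The arm moves only by the tool play_rows, never from a script. Its argument "plan" is a list of rows, each a list of 7 numbers: the shift along the tool's x, y, z in m, then the turn, a rotation vector about the tool's x, y, z in degrees, then the closure, from 0 (fully open) to 1 (shut). In form: [[tx, ty, tz, wx, wy, wz, fingers], ...]. A call has 1 to 10 rows; each row shifts and turns the commanded pose from where the row before left it, along the tool's axes as they then stand; what a row does not reach is not made up. A row lasts 1/12 s, in which the tool goes at most 41.7 mm and 7.16 degrees, less where a joint would pass 70% of its speed; a pose out of reach is approached as far as the arm can. A call with a gripper value outside its range is refused whole. The fingers move at their own pace and stop on an object; "grip_force" is the grip in N (left out, the last holds). Time passes only in rows, so rows that do not move let the fingers close. It gives the time, the measured TCP pose, the force and the opening at its end, in the units of the state.
- get_state(): the state, without advancing time (a new reading comes with each control period).
- get_image(name): name is "side" or "top" or "wrist"; returns the picture (384x512x3 uint8, red, green, blue); there is no depth.
- calibration(name): a dict with "camera_matrix" (3x3 intrinsics, pixels), "rvec" (rotation vector, rad) and "tvec" (3), from world to camera coordinates, as OpenCV has them. Camera axes: x right, y down, z forward; pixel columns grow to the right and rows downward; lengths in mm; the calibration is good to about 2 mm. A picture is of the moment at which its call begins: read the wrist's pose just before it. calibration takes no time and is no camera call; for the wrist camera it gives the pose at the moment of the call.
- finish_job(): hands the job in, once; it reports no verdict.
The state is a dict: "t": time; "qpos": joint angles; "dq": joint speeds; "effort": joint torques, N m; "position": TCP position; "ee_rot": TCP orientation; "wrist_force": force on the tool from outside, world axes, zero at the start; "ft_torque": the same for the moment, N m; "finger_gap": opening from 0.0 (shut) to 1.0 (fully open).
Only numpy, scipy, OpenCV 4.12 (cv2) and the standard library are available. Lean on these libraries where they do the work, as an engineer would, in place of code of your own. Each camera call takes 0.05 s, during which the arm holds its last target.

## Working session

There is one attempt and no reset: what is moved stays moved. The work goes in short steps, Python scripts to look and compute and a tool call to move; the robot and the scene stay as the last step left them, time stands still between calls to the robot, and variables do not carry over. Pictures are saved under pics/ and viewed, and the job is handed in when it is done.

Besides the shell and the picture viewer there is one more tool, called after "Emit:" as name(argument=value, ...) on one line, values as JSON. play_rows: Moves the arm, as the interface text tells. Its arguments: {"type":"object","properties":{"plan":{"type":"array","items":{"type":"array","items":{"type":"number"}}},"grip_force":{"type":"number"}},"required":["plan"]}

```bash
mkdir -p pics; ls; python3 - <<'E'
from cell import *
import cv2
s=get_state()
for k in s: print(k,s[k])
print(nose_length)
for n in ["side","top","wrist"]:
    c=calibration(n); print(n,c)
    cv2.imwrite(f"pics/{n}0.png",cv2.cvtColor(get_image(n),cv2.COLOR_RGB2BGR))
E
```

```text
pics
t 0.0
qpos [-0.87280703  0.50184885 -0.42679996  1.55144529  0.22080714  1.13830106
 -0.21029695]
dq [-0.000288    0.00175721 -0.00063775  0.00023266  0.00089974 -0.00154685
  0.00074624]
effort [ 9.01145395e-04 -5.69530392e+01 -5.81623256e+00 -2.80922019e+01
  1.05491394e-02  1.22518235e-02 -5.59475154e-06]
position [273.54836582 588.89786365 241.26143525]
ee_rot [[-8.76380288e-04 -9.06987282e-01  4.21157098e-01]
 [-1.73434628e-03  4.21158005e-01  9.06985626e-01]
 [-9.99998112e-01  6.44320767e-05 -1.94212460e-03]]
wrist_force [-0.55704874  0.61971893  0.47933485]
ft_torque [-0.01831597 -0.00221038 -0.04464162]
finger_gap 0.9988205297920928
11.0
side {'camera_matrix': array([[433.13362802,   0.        , 253.75521192],
       [  0.        , 433.13362802, 187.06658032],
       [  0.        ,   0.        ,   1.        ]]), 'rvec': array([ 2.28703593,  0.06263851, -0.03834462]), 'tvec': array([-501.93220846,   31.35099399, 1184.05101711])}
top {'camera_matrix': array([[476.16525021,   0.        , 264.34565764],
       [  0.        , 476.16525021, 188.29925862],
       [  0.        ,   0.        ,   1.        ]]), 'rvec': array([ 2.23509577, -2.17883059,  0.05179753]), 'tvec': array([3.34445558e-01, 4.93192337e+02, 1.12865560e+03])}
wrist {'camera_matrix': array([[265.90007414,   0.        , 251.63839688],
       [  0.        , 265.90007414, 194.09906604],
       [  0.        ,   0.        ,   1.        ]]), 'rvec': array([-2.45295579, -1.56572283, -0.20640157]), 'tvec': array([-650.3193174 ,  -35.06693363,  377.31640397])}
```

View pics/top0.png

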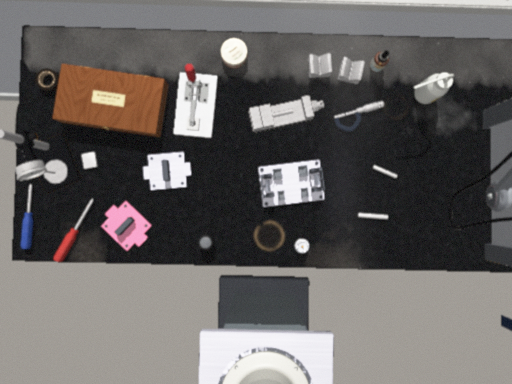

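View pics/side0.png

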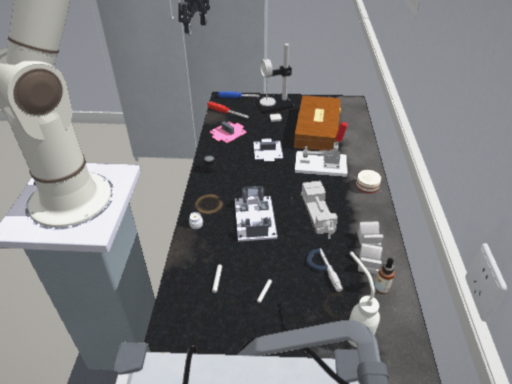

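View pics/wrist0.png

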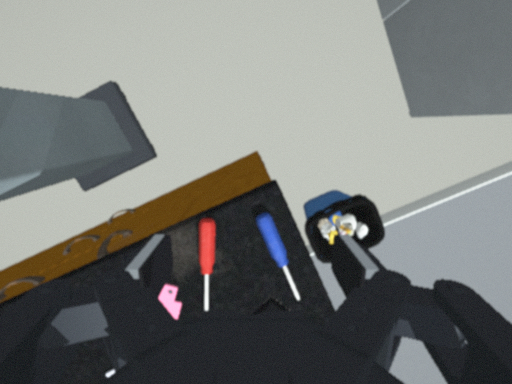

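```bash
cat > h.py <<'E'
from cell import *
import cv2, numpy as np
np.set_printoptions(precision=2,suppress=True)
def grab(n,name=None):
    c=calibration(n); im=cv2.cvtColor(get_image(n),cv2.COLOR_RGB2BGR)
    if name: cv2.imwrite(f"pics/{name}.png",im)
    return im,c
def ray(c,px):
    R=cv2.Rodrigues(c["rvec"])[0]; K=c["camera_matrix"]; C=-R.T@c["tvec"]
    d=np.linalg.inv(K)@np.array([px[0],px[1],1.]); return C,R.T@d
def plane(c,px,z):
    C,d=ray(c,px); return C+d*(z-C[2])/d[2]
def proj(c,P):
    return cv2.projectPoints(np.array(P,float).reshape(-1,3),c["rvec"],c["tvec"],c["camera_matrix"],None)[0].reshape(-1,2)
def two(c1,p1,c2,p2):
    C1,d1=ray(c1,p1);C2,d2=ray(c2,p2)
    s=np.linalg.lstsq(np.c_[d1,-d2],C2-C1,rcond=None)[0]
    a=C1+s[0]*d1;b=C2+s[1]*d2; return (a+b)/2,np.linalg.norm(a-b)
def rect(im,roi,lo,hi=255,dark=False):
    x0,y0,x1,y1=roi; g=cv2.cvtColor(im,cv2.COLOR_BGR2GRAY)[y0:y1,x0:x1]
    m=((g>=lo)&(g<=hi)).astype(np.uint8)
    cs=cv2.findContours(m,cv2.RETR_EXTERNAL,cv2.CHAIN_APPROX_NONE)[0]
    k=max(cs,key=cv2.contourArea); return k.reshape(-1,2)+[x0,y0]
def plan(target,yaw):
    """target TCP xyz mm, yaw = angle of jaw axis (tool z) in world xy, deg; prints turn about tool x, then shift in tool frame AFTER turn"""
    s=get_state(); R=s["ee_rot"]; p=s["position"]
    z=R[:,2]; cur=np.degrees(np.arctan2(z[1],z[0]))
    d=(yaw-cur+90)%180-90   # half turn equiv
    # tool x down: +turn about tool x reduces world yaw
    Rt=R@cv2.Rodrigues(np.array([np.radians(-d),0,0]))[0]
    v=Rt.T@(np.array(target)-p)
    print("turn wx %.2f deg; then shift tool (mm)"%(-d),v,"| shift in present axes",R.T@(np.array(target)-p))
E
python3 - <<'E'
from h import *
im=cv2.imread("pics/top0.png"); c=calibration("top")
for n,roi in dict(long=(350,205,400,225),short=(365,160,405,182)).items():
    k=rect(im,roi,120); r=cv2.minAreaRect(k); z=8
    b=np.array([plane(c,q,z)[:2] for q in cv2.boxPoints(r)])
    print(n,r,plane(c,r[0],z),[np.linalg.norm(b[i]-b[i-1]) for i in range(2)])
    e=max([b[1]-b[0],b[2]-b[1]],key=np.linalg.norm); print(np.degrees(np.arctan2(e[1],e[0])))
for n,p,z in [("keeper",(167,171),5),("carrier",(291,183),25),("load",(302,246),30),("loupe",(205,242),40),("micro",(283,113),15),("coil",(269,235),5)]:
    print(n,plane(c,p,z))
a=cv2.resize(im[140:260,240:400],None,fx=4.5,fy=4.5,interpolation=cv2.INTER_CUBIC);cv2.imwrite("pics/a.png",a)
a=cv2.resize(im[140:260,100:260],None,fx=4.5,fy=4.5,interpolation=cv2.INTER_CUBIC);cv2.imwrite("pics/b.png",a)
E
```

```text
long ((372.5088195800781, 215.38526916503906), (29.298065185546875, 4.5250935554504395), 4.398705005645752) [ 434.89 -247.45    8.  ] [np.float64(70.19886781441826), np.float64(10.815861377527149)]
-92.94435850620357
short ((384.67218017578125, 171.1065673828125), (25.48062515258789, 4.008188247680664), 23.629377365112305) [ 541.79 -274.94    8.  ] [np.float64(61.1035705857829), np.float64(9.683897510506908)]
-112.22192083681935
keeper [528.67 247.18   5.  ]
carrier [506.55 -49.49  25.  ]
load [359.59 -78.3   30.  ]
loupe [364.12 147.23  40.  ]
micro [674.18 -27.1   15.  ]
coil [381.81  -1.08   5.  ]
```

View pics/a.png

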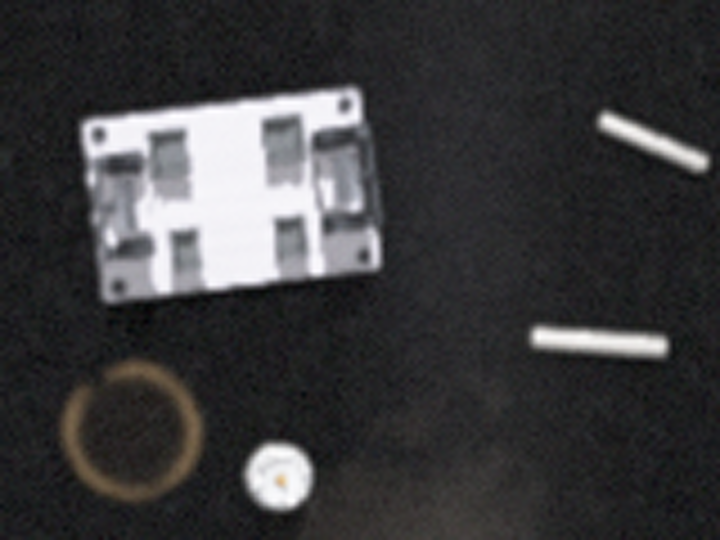

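View pics/b.png

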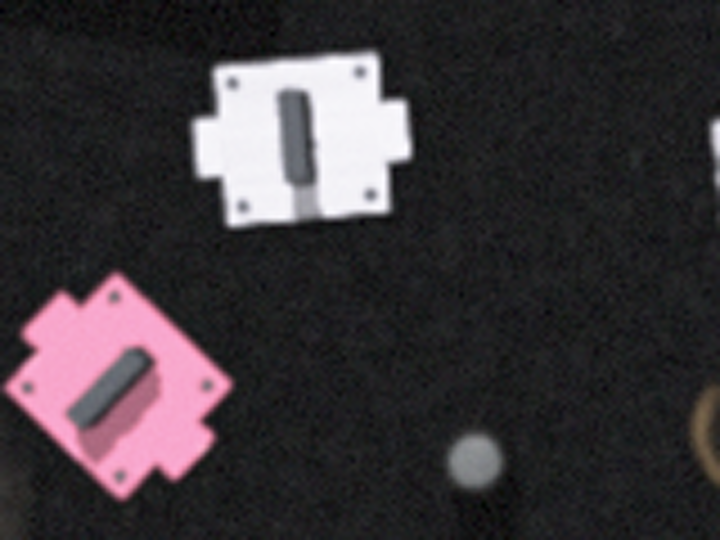

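```bash
python3 - <<'E'
from h import *
s=get_state(); c=calibration("wrist"); R=cv2.Rodrigues(c["rvec"])[0]; C=-R.T@c["tvec"]
print(s["t"],"cam in tool",s["ee_rot"].T@(C-s["position"]),"cam axes in tool\n",s["ee_rot"].T@R.T)
plan([500,230,260],90)
plan([500,230,260],45)
E
```

```text
0.15 cam in tool [-130.77   65.04    1.38] cam axes in tool
 [[ 0.   -0.26  0.97]
 [-0.   -0.97 -0.26]
 [ 1.   -0.   -0.  ]]
turn wx -24.91 deg; then shift tool (mm) [ -18.17 -226.35 -359.06] | shift in present axes [ -18.17 -356.53 -230.31]
turn wx 20.09 deg; then shift tool (mm) [ -18.17 -413.95  -93.83] | shift in present axes [ -18.17 -356.53 -230.31]
```

Emit:
play_rows(plan=[[0,0,0,-6.23,0,0,0],[0,0,0,-6.23,0,0,0],[0,0,0,-6.23,0,0,0],[0,0,0,-6.22,0,0,0],[-0.002,-0.023,-0.031,0,0,0,0],[-0.002,-0.023,-0.031,0,0,0,0],[-0.002,-0.023,-0.031,0,0,0,0],[-0.002,-0.023,-0.031,0,0,0,0],[-0.002,-0.023,-0.031,0,0,0,0],[-0.002,-0.023,-0.031,0,0,0,0]])

```text
t: 0.98
position: [412.5, 401.7, 254.2]
ee_rot: [[-0.0, -1.0, -0.0], [-0.0, -0.0, 1.0], [-1.0, 0.0, -0.0]]
wrist_force: [0.9, 0.4, -0.3]
finger_gap: 1.001
```

Emit:
play_rows(plan=[[-0.002,-0.023,-0.031,0,0,0,0],[-0.002,-0.023,-0.031,0,0,0,0],[-0.002,-0.023,-0.031,0,0,0,0],[-0.002,-0.023,-0.031,0,0,0,0],[-0.002,-0.023,-0.031,0,0,0,0],[0,0,0,0,0,0,0],[0,0,0,0,0,0,0]])

```text
t: 1.57
position: [528.6, 245.0, 263.9]
ee_rot: [[-0.0, -1.0, 0.007], [-0.001, 0.007, 1.0], [-1.0, 0.0, -0.001]]
wrist_force: [-0.2, 0.3, 0.1]
finger_gap: 0.998
```

```bash
python3 - <<'E'
from h import *
s=get_state();print(s["t"],s["position"],s["ee_rot"])
im,c=grab("wrist","w1"); print(proj(c,[529,247,5]))
np.save("w1.npy",c,allow_pickle=True)
E
```

```text
1.5667 [528.58 244.97 263.86] [[-0.   -1.    0.01]
 [-0.    0.01  1.  ]
 [-1.    0.   -0.  ]]
[[252.75 167.47]]
```

View pics/w1.png

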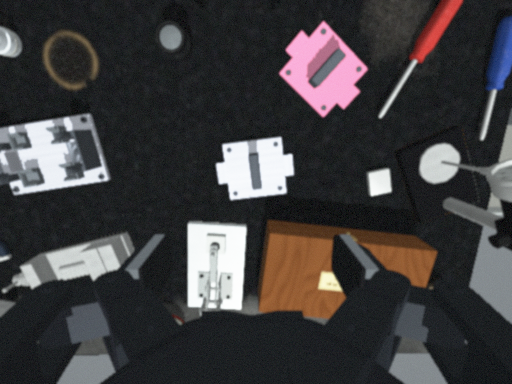

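```bash
cat >> h.py <<'E'
def measure(im,c,roi,lo,z,hi=255):
    k=rect(im,roi,lo,hi).astype(float)
    # rays to plane, then min area rect + moments in mm
    w=np.array([plane(c,q,z)[:2] for q in k])
    r=cv2.minAreaRect((w*10).astype(np.float32)); bp=cv2.boxPoints(r)/10
    e=max([bp[1]-bp[0],bp[2]-bp[1]],key=np.linalg.norm)
    M=cv2.moments((w*10).astype(np.float32).reshape(-1,1,2))
    cen=np.array([M["m10"],M["m01"]])/M["m00"]/10
    print("rect centre",np.array(r[0])/10,"size",np.array(r[1])/10,"long axis deg %.1f"%(np.degrees(np.arctan2(e[1],e[0]))%180),"centroid",cen)
    return k
E
python3 - <<'E'
from h import *
c=np.load("w1.npy",allow_pickle=True).item(); im=cv2.imread("pics/w1.png")
measure(im,c,(205,130,302,207),140,5)
measure(im,c,(205,130,302,207),170,5)
it=cv2.imread("pics/top0.png"); ct=calibration("top")
measure(it,ct,(138,148,195,194),140,5)
# rib
measure(im,c,(240,145,270,195),30,31,100) 
E
```

```text
rect centre [531.3  249.66] size [ 84.96 113.68] long axis deg 96.6 centroid [531.36 249.72]
rect centre [531.26 249.88] size [ 83.89 112.73] long axis deg 96.6 centroid [531.73 250.  ]
rect centre [530.46 248.33] size [ 85.1  113.98] long axis deg 96.7 centroid [530.47 248.29]
rect centre [506.46 247.31] size [3.72 8.81] long axis deg 100.9 centroid [506.51 247.4 ]
```

Emit:
play_rows(plan=[[0,0.003,-0.037,0,0,0,0],[0,0.003,-0.037,0,0,0,0],[0,0.003,-0.037,0,0,0,0],[0,0.003,-0.037,0,0,0,0],[0,0.003,-0.037,0,0,0,0],[0,0.003,-0.037,0,0,0,0],[0,0.003,-0.037,0,0,0,0],[0,0.003,-0.036,0,0,0,0],[0,0,0,0,0,0,0],[0,0,0,0,0,0,0]])

```text
t: 2.45
position: [502.3, -47.2, 264.1]
ee_rot: [[-0.0, -1.0, 0.002], [0.0, 0.002, 1.0], [-1.0, 0.0, 0.0]]
wrist_force: [-0.0, 0.4, 0.5]
finger_gap: 1.0
```

```bash
python3 - <<'E'
from h import *
s=get_state();print(s["t"],s["position"])
im,c=grab("wrist","w2"); np.save("w2.npy",c,allow_pickle=True)
print(proj(c,[506,-50,8]))
E
```

```text
2.45 [502.27 -47.17 264.14]
[[249.26 170.09]]
```

View pics/w2.png

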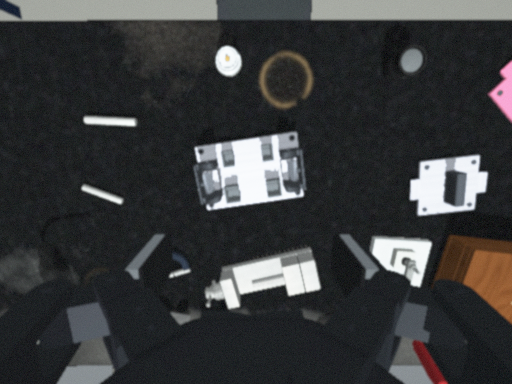

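Emit:
play_rows(plan=[[0.04,0,0,0,0,0,0],[0.04,0,0,0,0,0,0],[0.04,0,0,0,0,0,0],[0,0,0,0,0,0,0],[0,0,0,0,0,0,0]])

```text
t: 2.92
position: [501.1, -43.7, 142.9]
ee_rot: [[-0.005, -1.0, -0.004], [0.002, -0.004, 1.0], [-1.0, 0.005, 0.002]]
wrist_force: [1.1, 0.8, 0.6]
finger_gap: 1.002
```

```bash
python3 - <<'E'
from h import *
s=get_state();print(s["t"],s["position"])
im,c=grab("wrist","w3"); np.save("w3.npy",c,allow_pickle=True)
print(proj(c,[506,-50,8]))
cv2.imwrite("pics/w3z.png",cv2.resize(im[60:240,150:350],None,fx=3.3,fy=3.3,interpolation=cv2.INTER_CUBIC))
E
```

```text
2.9167 [501.06 -43.67 142.89]
[[244.56 192.35]]
```

View pics/w3z.png

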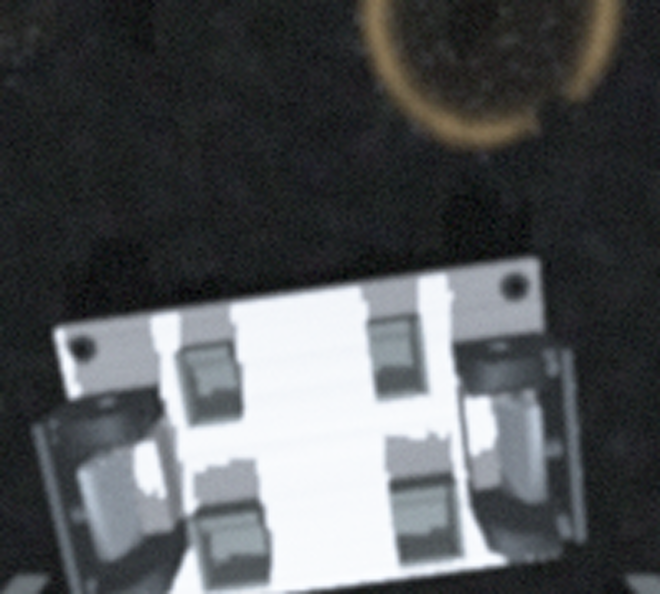

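```bash
python3 - <<'E'
from h import *
c=np.load("w3.npy",allow_pickle=True).item(); im=cv2.imread("pics/w3.png")
f=lambda x,y:(150+(x+.5)/3.3-.5,60+(y+.5)/3.3-.5)
def P(x,y,z): return plane(c,f(x,y),z)[:2]
A=P(54,327,8);B=P(541,258,8)
print(A,B,np.linalg.norm(A-B)); u=(B-A)/np.linalg.norm(B-A); n=np.array([u[1],-u[0]]); print("yaxis deg",np.degrees(np.arctan2(u[1],u[0])),"n",n)
print("centre from near edge",(A+B)/2+48*n)
S1=P(82,347,8);S2=P(515,286,8);print("screws",S1,S2,np.linalg.norm(S1-S2),(S1+S2)/2, ((S1+S2)/2-(A+B)/2)@n)
cv2.imwrite("pics/w3y.png",cv2.resize(im[120:300,150:350],None,fx=3.3,fy=3.3,interpolation=cv2.INTER_CUBIC))
im2=cv2.imread("pics/w2.png");cv2.imwrite("pics/w2z.png",cv2.resize(im2[120:220,180:320],None,fx=5,fy=5,interpolation=cv2.INTER_CUBIC))
E
```

```text
[ 471.6  -128.38] [450.56  17.82] 147.71645450795222
yaxis deg 98.19110613493451 n [0.99 0.14]
centre from near edge [508.59 -48.44]
screws [ 477.66 -120.34] [458.8   10.56] 132.25086445180975 [468.23 -54.89] 7.132684137328612
```

View pics/w3y.png

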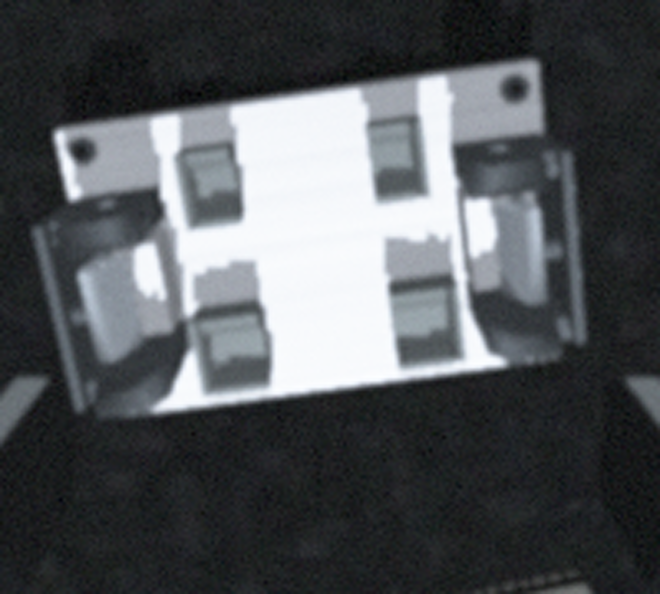

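View pics/w2z.png

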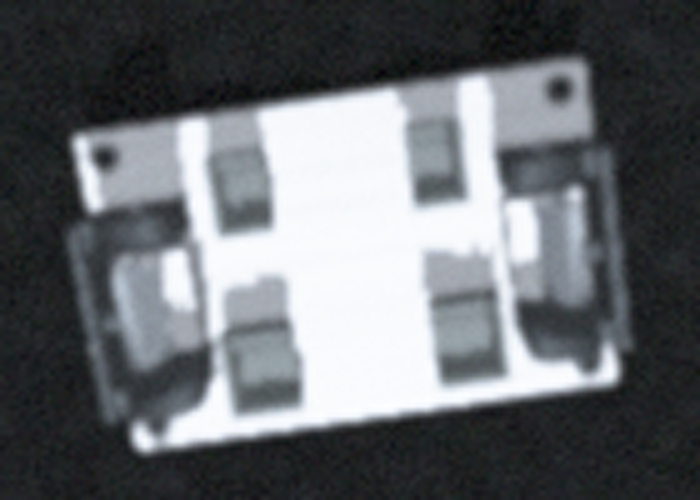

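```bash
python3 - <<'E'
from h import *
c=np.load("w2.npy",allow_pickle=True).item()
f=lambda x,y:(180+(x+.5)/5-.5,120+(y+.5)/5-.5)
Q=np.array([plane(c,f(*q),8)[:2] for q in [(72,133),(588,58),(622,384),(135,453)]])
print(Q,[np.linalg.norm(Q[i]-Q[i-1]) for i in range(4)],Q.mean(0))
print([np.degrees(np.arctan2(*(b-a)[::-1])) for a,b in [(Q[0],Q[1]),(Q[3],Q[2])]])
c=np.load("w3.npy",allow_pickle=True).item()
f=lambda x,y:(150+(x+.5)/3.3-.5,120+(y+.5)/3.3-.5)
A,B,C,D=[plane(c,f(*q),8)[:2] for q in [(54,129),(541,60),(150,413),(540,363)]]
u=(B-A)/np.linalg.norm(B-A);n=np.array([u[1],-u[0]]);print((C-A)@n,(D-A)@n,np.degrees(np.arctan2(*(D-C)[::-1])))
# top view
im=cv2.imread("pics/top0.png");ct=calibration("top")
f=lambda x,y:(240+(x+.5)/4.5-.5,140+(y+.5)/4.5-.5)
Q=np.array([plane(ct,f(*q),8)[:2] for q in [(80,122),(358,87),(382,268),(104,302)]])
print(Q.mean(0),[np.linalg.norm(Q[i]-Q[i-1]) for i in range(4)],[np.degrees(np.arctan2(*(a-b)[::-1])) for a,b in [(Q[0],Q[1]),(Q[3],Q[2])]])
E
```

```text
[[ 471.09 -129.28]
 [ 450.44   18.19]
 [ 546.4    32.53]
 [ 568.03 -115.69]] [np.float64(97.89380057852235), np.float64(148.901304576312), np.float64(97.02675269585023), np.float64(149.7848943889068)] [508.99 -48.56]
[np.float64(97.96980488325703), np.float64(98.30306286479522)]
96.15253594542509 96.38242740880763 98.08900333566106
[507.75 -50.51] [np.float64(96.61421957086269), np.float64(149.4618864104764), np.float64(97.32322601794783), np.float64(148.94270225014566)] [np.float64(98.69035762423097), np.float64(98.4168695532315)]
```

```bash
python3 - <<'E'
from h import *
c=np.load("w2.npy",allow_pickle=True).item(); im=cv2.imread("pics/w2.png")
measure(im,c,(75,108,145,132),120,6)
measure(im,c,(72,178,132,210),120,5)
print(get_state()["qpos"])
plan([435,-248,150],-3)
E
```

```text
rect centre [ 435.6  -247.42] size [73.21 11.23] long axis deg 86.9 centroid [ 435.62 -246.83]
rect centre [ 543.11 -274.24] size [63.09 10.72] long axis deg 68.1 centroid [ 543.25 -273.86]
[ 0.25  0.35 -0.26  2.    0.12  0.8   1.5 ]
turn wx -86.81 deg; then shift tool (mm) [ -5.17 207.03  57.45] | shift in present axes [  -5.17   68.88 -203.51]
```

Emit:
play_rows(plan=[[0,0.011,-0.034,0,0,0,0],[0,0.011,-0.034,0,0,0,0],[0,0.011,-0.034,0,0,0,0],[0,0.011,-0.034,0,0,0,0],[0,0.011,-0.034,0,0,0,0],[0,0.0105,-0.0335,0,0,0,0],[0,0,0,6.7,0,0,0],[0,0,0,6.7,0,0,0],[0,0,0,6.7,0,0,0],[0,0,0,6.7,0,0,0]])

```text
t: 3.8
position: [440.0, -250.6, 148.1]
ee_rot: [[0.006, -0.89, 0.456], [-0.002, 0.456, 0.89], [-1.0, -0.006, 0.001]]
wrist_force: [-0.7, 0.3, 0.2]
finger_gap: 1.002
```

Emit:
play_rows(plan=[[0,0,0,6.7,0,0,0.5],[0,0,0,6.7,0,0,0.5],[0,0,0,6.7,0,0,0.5],[0,0,0,6.7,0,0,0.5],[0,0,0,6.7,0,0,0.5],[0,0,0,6.7,0,0,0.5],[0,0,0,6.7,0,0,0.5],[0,0,0,6.7,0,0,0.5],[0,0,0,6.7,0,0,0.5],[0,0,0,0,0,0,0.5]])

```text
t: 4.63
position: [440.3, -249.9, 147.7]
ee_rot: [[0.006, -0.048, 0.999], [-0.001, 0.999, 0.048], [-1.0, -0.002, 0.006]]
wrist_force: [-0.2, 0.2, -0.6]
finger_gap: 0.504
```

```bash
python3 - <<'E'
from h import *
s=get_state();print(s["t"],s["position"],s["ee_rot"],s["qpos"],s["finger_gap"])
im,c=grab("wrist","w4"); np.save("w4.npy",c,allow_pickle=True)
print(proj(c,[435.5,-247,5]),proj(c,[543,-274,5]))
plan([435.5,-247,60],-3.1)
E
```

```text
4.6333 [ 440.27 -249.86  147.74] [[ 0.01 -0.05  1.  ]
 [-0.    1.    0.05]
 [-1.   -0.    0.01]] [ 0.35  0.34  0.14  2.01 -0.07  0.79  0.57] 0.5039929638293046
[[244.84 184.3 ]] [[342.41 212.92]]
turn wx 6.22 deg; then shift tool (mm) [87.29  2.76 -5.06] | shift in present axes [87.29  3.29 -4.73]
```

View pics/w4.png

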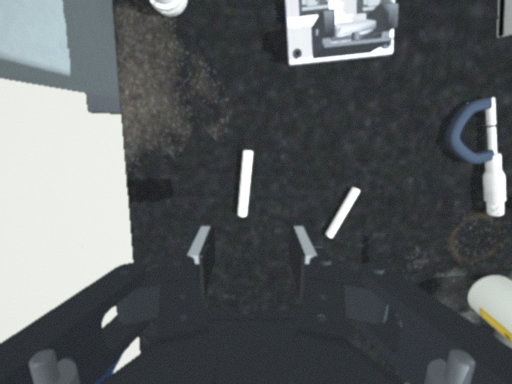

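```bash
python3 - <<'E'
from h import *
c=np.load("w4.npy",allow_pickle=True).item(); im=cv2.imread("pics/w4.png")
measure(im,c,(225,135,265,225),120,7)
measure(im,c,(318,180,370,245),120,6)
E
```

```text
rect centre [ 435.49 -246.53] size [73.39 11.99] long axis deg 87.2 centroid [ 435.47 -246.43]
rect centre [ 542.22 -273.91] size [63.16 11.5 ] long axis deg 67.8 centroid [ 542.36 -273.63]
```

Emit:
play_rows(plan=[[0,0,0,6.1,0,0,0.5],[0.03,0.001,-0.0016,0,0,0,0.5],[0.03,0.001,-0.0016,0,0,0,0.5],[0.027,0.001,-0.0016,0,0,0,0.5],[0,0,0,0,0,0,0.5],[0,0,0,0,0,0,0.5]])

```text
t: 5.18
position: [432.8, -246.2, 57.6]
ee_rot: [[-0.001, 0.053, 0.999], [0.001, 0.999, -0.053], [-1.0, 0.001, -0.001]]
wrist_force: [0.4, -1.0, 0.9]
finger_gap: 0.503
```

```bash
python3 - <<'E'
from h import *
s=get_state();print(s["t"],s["position"],s["ee_rot"])
im,c=grab("wrist","w5"); np.save("w5.npy",c,allow_pickle=True)
measure(im,c,(200,120,290,300),150,8)
plan([435.5,-246.6,12.5],-2.9)
E
```

```text
5.1833 [ 432.75 -246.19   57.58] [[-0.    0.05  1.  ]
 [ 0.    1.   -0.05]
 [-1.    0.   -0.  ]]
rect centre [ 435.23 -246.26] size [71.79 10.07] long axis deg 87.4 centroid [ 435.44 -245.89]
turn wx -0.17 deg; then shift tool (mm) [46.2   0.45  1.53] | shift in present axes [46.2   0.46  1.52]
```

View pics/w5.png

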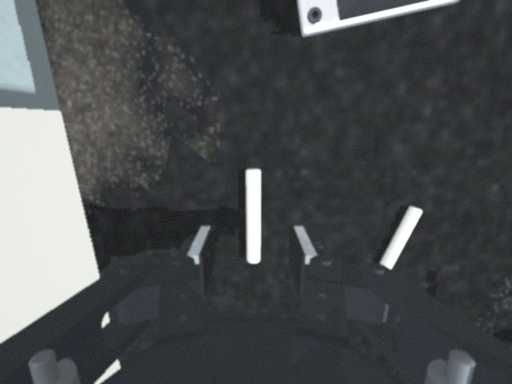

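Emit:
play_rows(plan=[[0.025,0,0.001,0,0,0,0.5],[0.015,0,0,0,0,0,0.5],[0.005,0,0,0,0,0,0.5],[0,0,0,0,0,0,0.5],[0,0,0,0,0,0,0.5]], grip_force=30)

```text
t: 5.65
position: [434.8, -247.4, 13.8]
ee_rot: [[0.002, 0.055, 0.998], [-0.001, 0.998, -0.055], [-1.0, -0.001, 0.002]]
wrist_force: [-0.5, -0.3, -0.1]
finger_gap: 0.502
```

```bash
python3 - <<'E'
from h import *
for i in range(3):
  s=get_state();print(s["t"],s["position"],s["wrist_force"])
im,c=grab("wrist","w6")
s=get_state();print(s["t"],s["position"],s["wrist_force"])
E
```

```text
5.65 [ 434.81 -247.39   13.79] [-0.54 -0.34 -0.09]
5.65 [ 434.81 -247.39   13.79] [-0.54 -0.34 -0.09]
5.65 [ 434.81 -247.39   13.79] [-0.54 -0.34 -0.09]
5.7 [ 434.95 -247.46   13.92] [ 0.25  0.43 -0.64]
```

View pics/w6.png

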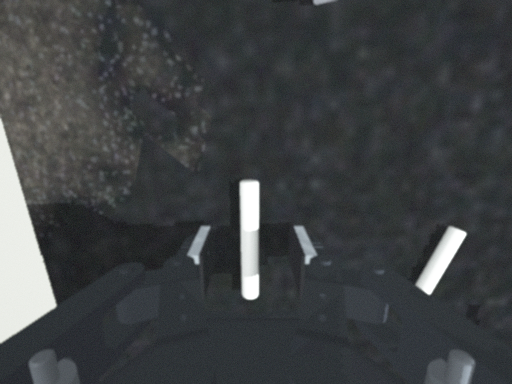

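```bash
python3 - <<'E'
from h import *
import cell
print(cell.nose_length)
c=calibration("wrist"); 
for p in [(250,181),(250,298),(200,228),(305,228)]: print(plane(c,p,6))
E
```

```text
11.0
[ 437.65 -210.96    6.  ]
[ 433.51 -283.17    6.  ]
[ 408.19 -236.22    6.  ]
[ 466.86 -239.57    6.  ]
```

Emit:
play_rows(plan=[[0,0,0,0,0,0,0.75],[0,0,0,0,0,0,0.75],[0,0,0,0,0,0,0.75]], grip_force=30)

```text
t: 5.95
position: [434.2, -247.0, 13.0]
ee_rot: [[0.001, 0.056, 0.998], [-0.001, 0.998, -0.056], [-1.0, -0.0, 0.001]]
wrist_force: [-0.6, -0.4, 0.3]
finger_gap: 0.249
```

Emit:
play_rows(plan=[[0,0,0,0,0,0,1],[0,0,0,0,0,0,1],[0,0,0,0,0,0,1],[0,0,0,0,0,0,1]], grip_force=40)

```text
t: 6.28
position: [434.0, -246.9, 12.8]
ee_rot: [[0.001, 0.056, 0.998], [-0.0, 0.998, -0.056], [-1.0, -0.0, 0.001]]
wrist_force: [-1.3, 0.6, 5.1]
finger_gap: 0.106
```

Emit:
play_rows(plan=[[-0.025,0,0,0,0,0,1],[-0.035,0,0,0,0,0,1],[-0.035,0,0,0,0,0,1],[-0.015,0,0,0,0,0,1],[0,0,0,0,0,0,1]])

```text
t: 6.7
position: [436.3, -248.1, 126.2]
ee_rot: [[0.007, 0.056, 0.998], [-0.003, 0.998, -0.056], [-1.0, -0.003, 0.007]]
wrist_force: [0.9, 0.1, -0.5]
finger_gap: 0.101
```

```bash
python3 - <<'E'
from h import *
s=get_state();print(s["t"],s["position"],s["ee_rot"],s["finger_gap"])
im,c=grab("wrist","w7")
plan([533.8,-46,120],8.2)
E
```

```text
6.7 [ 436.27 -248.14  126.17] [[ 0.01  0.06  1.  ]
 [-0.    1.   -0.06]
 [-1.   -0.    0.01]] 0.1007973809838308
turn wx -11.40 deg; then shift tool (mm) [  4.22 185.26 126.43] | shift in present axes [  4.22 206.59  87.33]
```

View pics/w7.png

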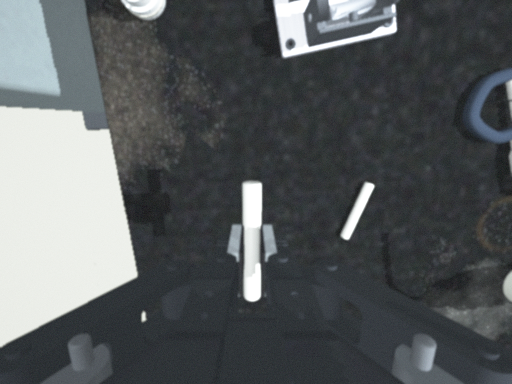

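Emit:
play_rows(plan=[[0,0,0,-5.7,0,0,1],[0,0,0,-5.7,0,0,1],[0.0007,0.031,0.021,0,0,0,1],[0.0007,0.031,0.021,0,0,0,1],[0.0007,0.031,0.021,0,0,0,1],[0.0007,0.031,0.021,0,0,0,1],[0.0007,0.031,0.021,0,0,0,1],[0.0007,0.03,0.021,0,0,0,1],[0,0,0,0,0,0,1],[0,0,0,0,0,0,1]])

```text
t: 7.58
position: [531.5, -42.3, 116.2]
ee_rot: [[-0.003, -0.148, 0.989], [0.001, 0.989, 0.148], [-1.0, 0.002, -0.003]]
wrist_force: [-0.1, -1.5, -0.8]
finger_gap: 0.097
```

Emit:
play_rows(plan=[[0,0,0,0,0,0,1],[0,0,0,0,0,0,1]])

```text
t: 7.75
position: [530.5, -47.3, 117.0]
ee_rot: [[-0.003, -0.141, 0.99], [-0.001, 0.99, 0.141], [-1.0, -0.0, -0.003]]
wrist_force: [0.5, -0.4, -0.3]
finger_gap: 0.101
```

```bash
python3 - <<'E'
from h import *
s=get_state();print(s["t"],s["position"],s["ee_rot"],s["dq"])
im,c=grab("wrist","w8"); np.save("w8.npy",c,allow_pickle=True)
plan([533.8,-46,70],8.2)
cv2.imwrite("pics/w8z.png",cv2.resize(im[100:320,120:380],None,fx=2.7,fy=2.7,interpolation=cv2.INTER_CUBIC))
E
```

```text
7.75 [530.54 -47.27 116.98] [[-0.   -0.14  0.99]
 [-0.    0.99  0.14]
 [-1.   -0.   -0.  ]] [ 0.01 -0.01  0.   -0.   -0.    0.   -0.  ]
turn wx -0.15 deg; then shift tool (mm) [47.28  1.05  3.32] | shift in present axes [47.28  1.06  3.32]
```

View pics/w8z.png

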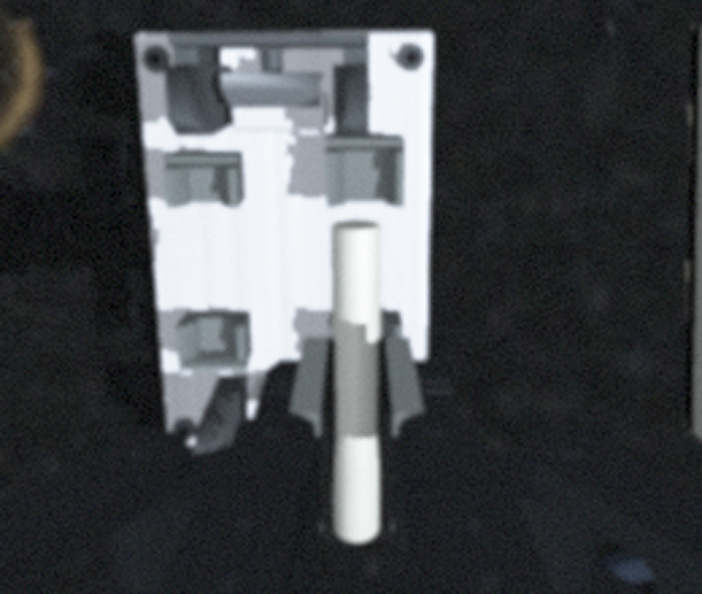

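```bash
python3 - <<'E'
from h import *
c=np.load("w8.npy",allow_pickle=True).item()
f=lambda x,y:(120+(x+.5)/2.7-.5,100+(y+.5)/2.7-.5)
A=plane(c,f(134,32),8)[:2];B=plane(c,f(434,31),8)[:2]
ux=(B-A)/np.linalg.norm(B-A); uy=np.array([-ux[1],ux[0]])
print(A,B,np.linalg.norm(A-B),np.degrees(np.arctan2(ux[1],ux[0])))
cen=(A+B)/2-74*uy; print("carrier centre",cen,"row_long",cen+26*ux,"row_short",cen-26*ux)
zc=117-12.8+5
e1=plane(c,f(356,228),zc+3)[:2]; e2=plane(c,f(357,535),zc-3)[:2]
print("pin ends",e1,e2,np.linalg.norm(e1-e2),(e1+e2)/2)
d=cen+26*ux-(e1+e2)/2; print("pin->row along ux,uy",d@ux,d@uy,"pin yaw",np.degrees(np.arctan2(*(e1-e2)[::-1])))
E
```

```text
[451.12  17.5 ] [545.89  31.25] 95.75904505715484 8.254836103001228
carrier centre [509.13 -48.85] row_long [534.86 -45.12] row_short [483.4  -52.59]
pin ends [527.17 -12.13] [537.67 -84.71] 73.33719617997407 [532.42 -48.42]
pin->row along ux,uy 2.8884737873161677 2.9094533794619277 pin yaw 98.23824023409179
```

Emit:
play_rows(plan=[[0.025,0.0008,0.0014,0,0,0,1],[0.025,0.0008,0.0014,0,0,0,1],[0.021,0,0,0,0,0,1],[0,0,0,0,0,0,1],[0,0,0,0,0,0,1],[0,0,0,0,0,0,1]])

```text
t: 8.3
position: [534.8, -44.7, 47.9]
ee_rot: [[0.001, -0.141, 0.99], [-0.0, 0.99, 0.141], [-1.0, -0.0, 0.001]]
wrist_force: [0.0, -0.3, -0.5]
finger_gap: 0.102
```

```bash
python3 - <<'E'
from h import *
s=get_state();print(s["t"],s["position"],s["ee_rot"],s["dq"])
im,c=grab("wrist","w9"); np.save("w9.npy",c,allow_pickle=True)
cv2.imwrite("pics/w9z.png",cv2.resize(im[40:310,110:380],None,fx=2.2,fy=2.2,interpolation=cv2.INTER_CUBIC))
E
```

```text
8.3 [534.84 -44.73  47.9 ] [[ 0.   -0.14  0.99]
 [-0.    0.99  0.14]
 [-1.   -0.    0.  ]] [-0.01 -0.02 -0.   -0.01 -0.   -0.    0.  ]
```

View pics/w9z.png

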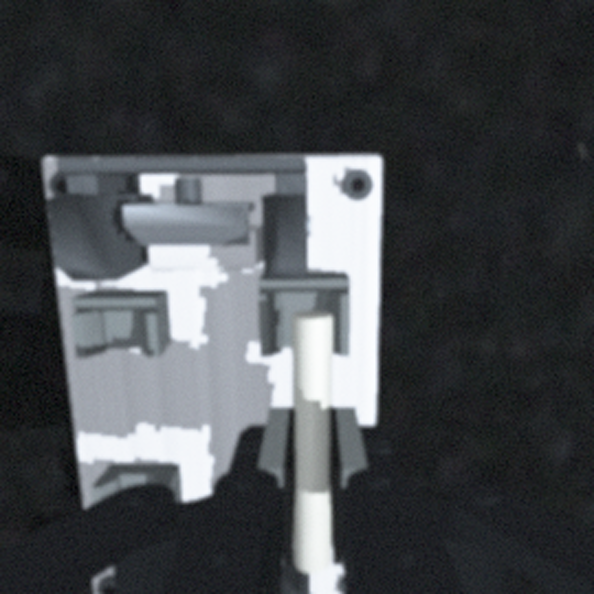

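```bash
cat > rel.py <<'E'
from h import *
def rel(c,f,A,B,e1,e2,zc,off):
    A=plane(c,f(*A),8)[:2];B=plane(c,f(*B),8)[:2]
    ux=(B-A)/np.linalg.norm(B-A); uy=np.array([-ux[1],ux[0]])
    cen=(A+B)/2-74*uy; print(np.linalg.norm(A-B),np.degrees(np.arctan2(ux[1],ux[0])),"cen",cen)
    e1=plane(c,f(*e1),zc+3)[:2]; e2=plane(c,f(*e2),zc-3)[:2]
    for n,e in (("near",e1),("far",e2)): d=e-cen-off*ux; print(n,"in row frame x %.1f y %.1f"%(d@ux,d@uy))
E
python3 - <<'E'
from rel import *
c=np.load("w9.npy",allow_pickle=True).item(); im=cv2.imread("pics/w9.png")
f=lambda x,y:(110+(x+.5)/2.2-.5,40+(y+.5)/2.2-.5)
rel(c,f,(42,157),(383,156),(314,318),(314,566),47.9-12.8+5,26)
# trough block edges
A=plane(c,f(42,157),8)[:2];B=plane(c,f(383,156),8)[:2];ux=(B-A)/96;uy=np.array([-ux[1],ux[0]]);cen=(A+B)/2-74*uy
for n,p,z in [("blk TL",(258,279),24),("blk TR",(349,277),24),("blk near L",(262,355),24),("near R",(348,354),24)]:
    d=plane(c,f(*p),z)[:2]-cen; print(n,d@ux-26,d@uy)
cv2.imwrite("pics/w9y.png",cv2.resize(im[150:220,210:290],None,fx=8,fy=8,interpolation=cv2.INTER_CUBIC))
E
```

```text
94.97704596021393 8.267130904873484 cen [509.38 -49.16]
near in row frame x 2.0 y 35.9
far in row frame x 1.9 y -36.8
blk TL -12.9276425484507 40.953749931654194
blk TR 11.052891801416315 41.411297497933
blk near L -12.403308771542834 20.04460748159111
near R 11.06856289255012 20.253442323677973
```

View pics/w9y.png

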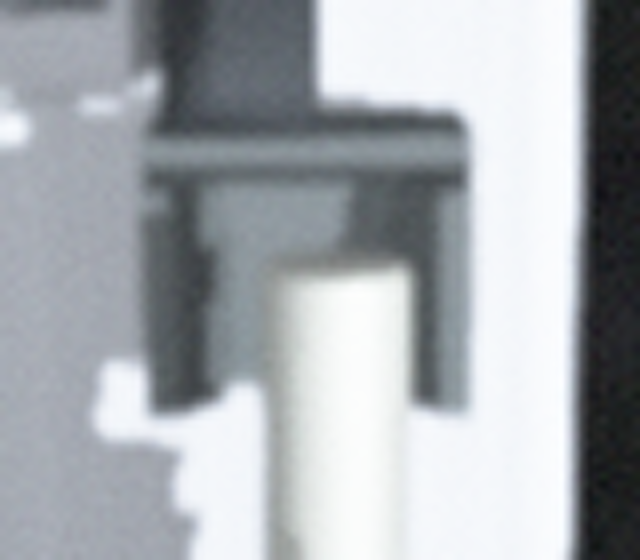

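Emit:
play_rows(plan=[[0,0.0003,-0.0024,0,0,0,1],[0.006,0,0,0,0,0,1],[0.006,0,0,0,0,0,1],[0.005,0,0,0,0,0,1],[0,0,0,0,0,0,1],[0,0,0,0,0,0,1]])

```text
t: 8.85
position: [531.6, -43.6, 29.5]
ee_rot: [[-0.001, -0.143, 0.99], [0.0, 0.99, 0.143], [-1.0, 0.0, -0.001]]
wrist_force: [0.2, 0.2, -0.3]
finger_gap: 0.1
```

```bash
python3 - <<'E'
from h import *
s=get_state();print(s["t"],s["position"],s["wrist_force"],s["dq"])
im,c=grab("wrist","w10"); np.save("w10.npy",c,allow_pickle=True)
cv2.imwrite("pics/w10z.png",cv2.resize(im[40:310,110:380],None,fx=2.2,fy=2.2,interpolation=cv2.INTER_CUBIC))
E
```

```text
8.85 [531.64 -43.63  29.52] [ 0.22  0.17 -0.26] [-0.   -0.01  0.   -0.01 -0.    0.01 -0.  ]
```

View pics/w10z.png

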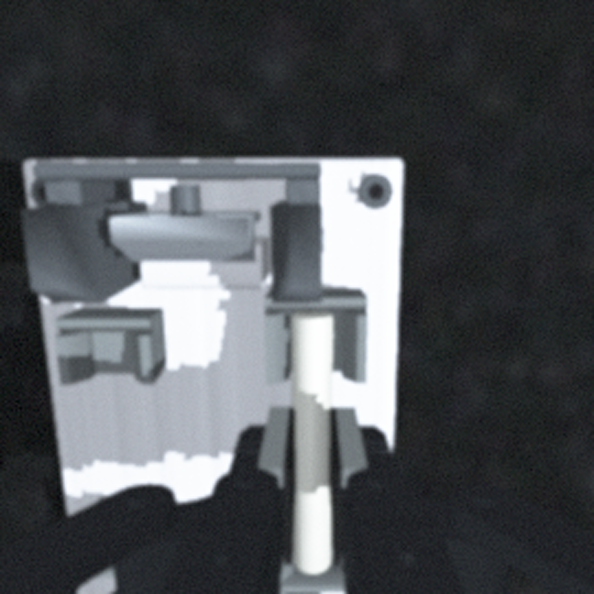

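```bash
python3 - <<'E'
from rel import *
c=np.load("w10.npy",allow_pickle=True).item()
f=lambda x,y:(110+(x+.5)/2.2-.5,40+(y+.5)/2.2-.5)
rel(c,f,(22,160),(404,159),(313,319),(313,570),29.5-12.8+5,26)
E
```

```text
95.14450596422878 8.345891574381756 cen [509.31 -49.09]
near in row frame x -1.2 y 37.1
far in row frame x -1.3 y -36.6
```

Emit:
play_rows(plan=[[0.0008,0,0,0,0,0,1],[0,0,0,0,0,0,0.8],[0,0,0,0,0,0,0.7],[0,0,0,0,0,0,0.7],[0,0,0,0,0,0,0.7],[-0.02,0,0,0,0,0,0.7],[-0.035,0,0,0,0,0,0.6],[-0.035,0,0,0,0,0,0.5],[0,0,0,0,0,0,0.5],[0,0,0,0,0,0,0.5]])

```text
t: 9.73
position: [534.2, -43.8, 121.8]
ee_rot: [[0.006, -0.143, 0.99], [-0.0, 0.99, 0.143], [-1.0, -0.001, 0.005]]
wrist_force: [0.4, 0.0, 0.1]
finger_gap: 0.5
```

```bash
python3 - <<'E'
from h import *
s=get_state();print(s["t"],s["position"],s["wrist_force"],s["qpos"])
im,c=grab("wrist","w11"); np.save("w11.npy",c,allow_pickle=True)
cv2.imwrite("pics/w11z.png",cv2.resize(im[60:310,110:380],None,fx=2.2,fy=2.2,interpolation=cv2.INTER_CUBIC))
plan([542,-274,110],-22)
E
```

```text
9.7333 [534.19 -43.85 121.77] [0.44 0.04 0.06] [-0.01  0.42  0.05  1.95 -0.03  0.76  0.2 ]
turn wx 30.20 deg; then shift tool (mm) [  10.12 -210.03   94.93] | shift in present axes [  10.12 -229.28  -23.62]
```

View pics/w11z.png

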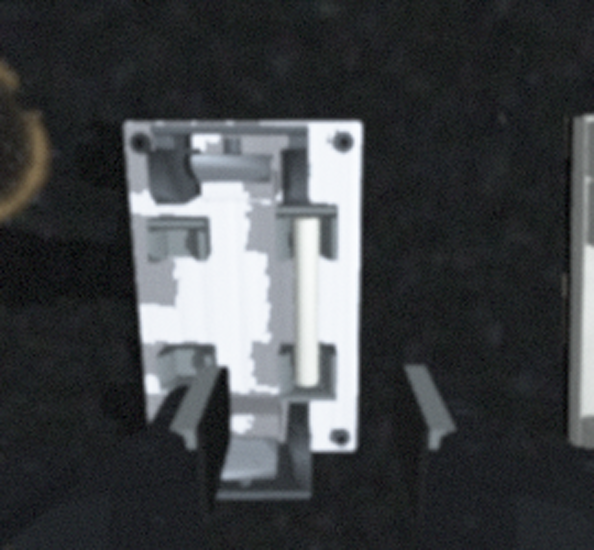

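Emit:
play_rows(plan=[[0,0,0,6.04,0,0,0.5],[0,0,0,6.04,0,0,0.5],[0,0,0,6.04,0,0,0.5],[0,0,0,6.04,0,0,0.5],[0,0,0,6.04,0,0,0.5],[0,-0.035,0.0153,0,0,0,0.5],[0,-0.035,0.0153,0,0,0,0.5],[0,-0.035,0.0153,0,0,0,0.5],[0,-0.035,0.0153,0,0,0,0.5],[0,-0.035,0.0153,0,0,0,0.5]])

```text
t: 10.62
position: [536.0, -235.7, 117.4]
ee_rot: [[-0.003, 0.374, 0.927], [0.001, 0.927, -0.374], [-1.0, -0.0, -0.003]]
wrist_force: [0.2, 0.9, 0.4]
finger_gap: 0.503
```

Emit:
play_rows(plan=[[0.005,-0.035,0.0153,0,0,0,0.5],[0.03,0,0,0,0,0,0.5],[0.02,0,0,0,0,0,0.5],[0,0,0,0,0,0,0.5],[0,0,0,0,0,0,0.5],[0,0,0,0,0,0,0.5]])

```text
t: 11.12
position: [538.5, -272.2, 64.1]
ee_rot: [[-0.001, 0.374, 0.928], [0.001, 0.928, -0.374], [-1.0, 0.0, -0.001]]
wrist_force: [0.9, 1.0, 0.1]
finger_gap: 0.5
```

```bash
python3 - <<'E'
from h import *
s=get_state();print(s["t"],s["position"],s["ee_rot"])
im,c=grab("wrist","w12"); np.save("w12.npy",c,allow_pickle=True)
measure(im,c,(205,120,300,300),150,6)
k=rect(im,(205,120,300,300),150); r=cv2.minAreaRect(k.astype(np.float32)); print(r, k.min(0),k.max(0))
E
```

```text
11.1167 [ 538.51 -272.23   64.1 ] [[-0.    0.37  0.93]
 [ 0.    0.93 -0.37]
 [-1.    0.   -0.  ]]
rect centre [ 543.16 -273.87] size [63.52  9.99] long axis deg 68.0 centroid [ 543.03 -273.63]
((256.4999694824219, 212.99996948242188), (79.99998474121094, 12.999998092651367), 90.0) [250 173] [263 253]
```

View pics/w12.png

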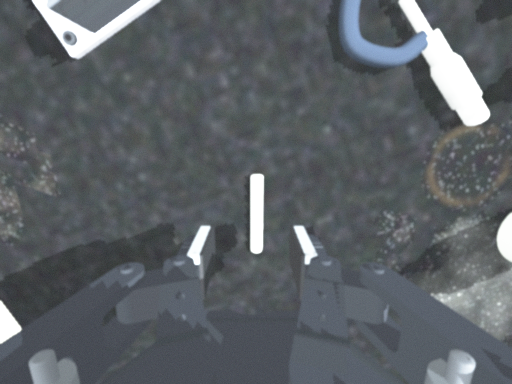

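Emit:
play_rows(plan=[[0.025,0,0.003,0,0,0,0.5],[0.02,0,0,0,0,0,0.5],[0.0055,0,0,0,0,0,0.5],[0,0,0,0,0,0,0.5],[0,0,0,0,0,0,0.6],[0,0,0,0,0,0,0.6]])

```text
t: 11.67
position: [542.5, -274.4, 15.4]
ee_rot: [[0.002, 0.374, 0.927], [-0.001, 0.927, -0.374], [-1.0, -0.0, 0.002]]
wrist_force: [-0.1, 0.5, -0.1]
finger_gap: 0.402
```

```bash
python3 - <<'E'
from h import *
s=get_state();print(s["t"],s["position"],s["wrist_force"])
im,c=grab("wrist","w13")
k=rect(im,(205,120,300,300),150); r=cv2.minAreaRect(k.astype(np.float32)); print(r, k.min(0),k.max(0))
for y in (k.min(0)[1],k.max(0)[1]): print((plane(c,(r[0][0],y),6)-s["position"])@s["ee_rot"])
E
```

```text
11.6667 [ 542.48 -274.35   15.41] [-0.15  0.54 -0.06]
((250.0, 239.5), (101.0, 18.0), 90.0) [241 189] [259 290]
[ 9.41 32.23  0.27]
[  9.41 -30.78   0.17]
```

View pics/w13.png

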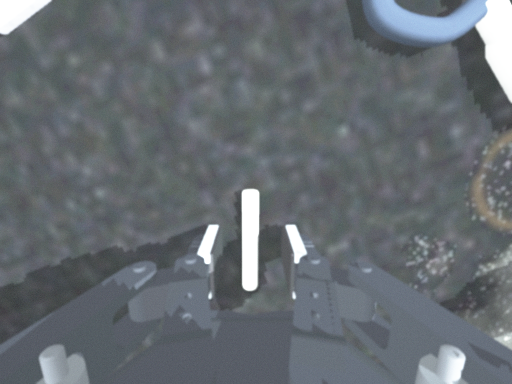

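Emit:
play_rows(plan=[[0.002,-0.0005,0,0,0,0,0.7],[0,0,0,0,0,0,0.8],[0,0,0,0,0,0,1],[0,0,0,0,0,0,1],[0,0,0,0,0,0,1],[0,0,0,0,0,0,1]])

```text
t: 12.22
position: [541.5, -274.6, 12.4]
ee_rot: [[0.001, 0.375, 0.927], [-0.0, 0.927, -0.375], [-1.0, -0.0, 0.001]]
wrist_force: [-1.3, 1.2, 6.4]
finger_gap: 0.086
```

Emit:
play_rows(plan=[[-0.025,0,0,0,0,0,1],[-0.035,0,0,0,0,0,1],[-0.035,0,0,0,0,0,1],[-0.01,0,0,-6,0,0,1],[0,0,0,-6,0,0,1],[0,0,0,-6,0,0,1],[0,0,0,-6,0,0,1],[0,0,0,-6.1,0,0,1],[0,0,0,0,0,0,1]])

```text
t: 12.97
position: [540.8, -274.4, 116.5]
ee_rot: [[-0.0, -0.144, 0.99], [0.0, 0.99, 0.144], [-1.0, 0.001, -0.0]]
wrist_force: [-0.5, -1.2, -0.1]
finger_gap: 0.082
```

```bash
python3 - <<'E'
from h import *
s=get_state();print(s["t"],s["position"],s["finger_gap"])
plan([480.2,-51,100],8.2)
E
```

```text
12.9667 [ 540.77 -274.36  116.46] 0.08238432626237738
turn wx 0.10 deg; then shift tool (mm) [ 16.6  229.7  -28.09] | shift in present axes [ 16.6  229.75 -27.68]
```

Emit:
play_rows(plan=[[0.0028,0.0383,-0.0047,0,0,0,1],[0.0028,0.0383,-0.0047,0,0,0,1],[0.0028,0.0383,-0.0047,0,0,0,1],[0.0028,0.0383,-0.0047,0,0,0,1],[0.0028,0.0383,-0.0047,0,0,0,1],[0.0028,0.0383,-0.0047,0,0,0,1],[0,0,0,0,0,0,1],[0,0,0,0,0,0,1],[0.025,0,0,0,0,0,1],[0.025,0,0,0,0,0,1]])

```text
t: 13.8
position: [483.4, -52.3, 50.9]
ee_rot: [[0.005, -0.137, 0.991], [-0.001, 0.991, 0.137], [-1.0, -0.002, 0.005]]
wrist_force: [-0.1, -0.7, 0.1]
finger_gap: 0.08
```

Emit:
play_rows(plan=[[0,0,0,0,0,0,1],[0,0,0,0,0,0,1]])

```text
t: 13.97
position: [479.7, -52.2, 49.1]
ee_rot: [[-0.003, -0.138, 0.99], [-0.0, 0.99, 0.138], [-1.0, 0.0, -0.003]]
wrist_force: [-0.3, -0.1, -0.3]
finger_gap: 0.082
```

```bash
python3 - <<'E'
from h import *
s=get_state();print(s["t"],s["position"],s["ee_rot"])
im,c=grab("wrist","w14"); np.save("w14.npy",c,allow_pickle=True)
cv2.imwrite("pics/w14z.png",cv2.resize(im[40:310,150:420],None,fx=2.2,fy=2.2,interpolation=cv2.INTER_CUBIC))
E
```

```text
13.9667 [479.73 -52.21  49.12] [[-0.   -0.14  0.99]
 [-0.    0.99  0.14]
 [-1.    0.   -0.  ]]
```

View pics/w14z.png

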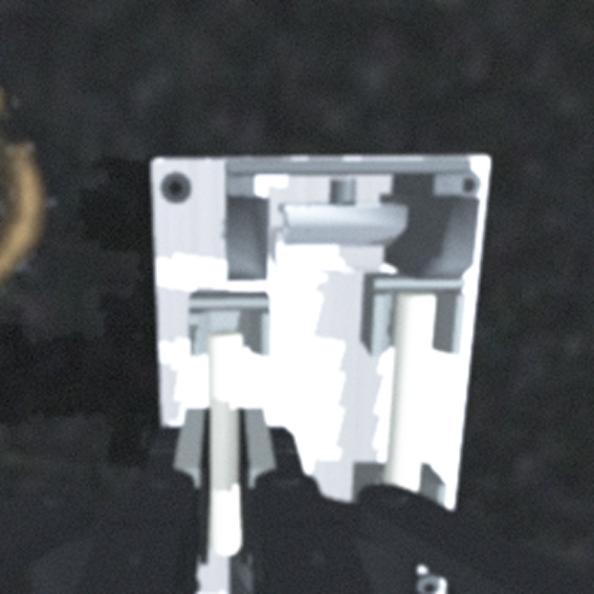

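```bash
python3 - <<'E'
from rel import *
c=np.load("w14.npy",allow_pickle=True).item()
f=lambda x,y:(150+(x+.5)/2.2-.5,40+(y+.5)/2.2-.5)
rel(c,f,(151,157),(491,155),(226,337),(228,550),49.1-12.4+4,-26)
A=plane(c,f(151,157),8)[:2];B=plane(c,f(491,155),8)[:2];ux=(B-A)/96;uy=np.array([-ux[1],ux[0]]);cen=(A+B)/2-74*uy
for n,p,z in [("blk TL",(188,297),24),("blk TR",(270,294),24),("near R",(270,353),24)]:
    d=plane(c,f(*p),z)[:2]-cen; print(n,d@ux+26,d@uy)
E
```

```text
95.28499949088737 8.217638422139283 cen [508.56 -48.82]
near in row frame x -0.8 y 31.1
far in row frame x -0.5 y -32.0
blk TL -10.775048433880379 36.29606442373314
blk TR 11.247854338387466 37.004548914093604
near R 11.494985714816098 20.498814351249706
```

Emit:
play_rows(plan=[[0,0.0005,0.0007,0,0,0,1],[0.007,0,0,0,0,0,1],[0.007,0,0,0,0,0,1],[0.0055,0,0,0,0,0,1],[0,0,0,0,0,0,1],[0,0,0,0,0,0,1]])

```text
t: 14.52
position: [481.2, -50.8, 30.1]
ee_rot: [[-0.001, -0.14, 0.99], [-0.0, 0.99, 0.14], [-1.0, -0.0, -0.001]]
wrist_force: [-0.0, -2.8, -2.4]
finger_gap: 0.077
```

```bash
python3 - <<'E'
from h import *
s=get_state();print(s["t"],s["position"],s["wrist_force"])
im,c=grab("wrist","w15"); np.save("w15.npy",c,allow_pickle=True)
cv2.imwrite("pics/w15z.png",cv2.resize(im[40:310,150:420],None,fx=2.2,fy=2.2,interpolation=cv2.INTER_CUBIC))
E
```

```text
14.5167 [481.16 -50.84  30.09] [-0.04 -2.8  -2.44]
```

View pics/w15z.png

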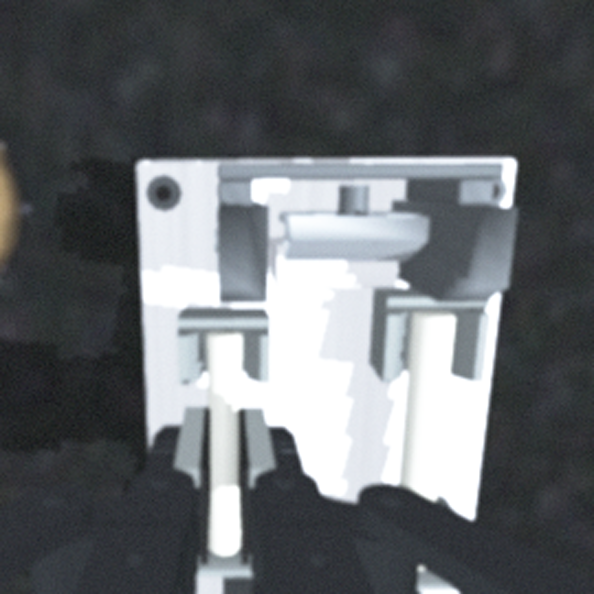

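Emit:
play_rows(plan=[[0,-0.0015,0,0,0,0,1],[0.0012,0,0,0,0,0,1],[0,0,0,0,0,0,1]])

```text
t: 14.82
position: [481.6, -51.5, 29.3]
ee_rot: [[-0.0, -0.141, 0.99], [0.0, 0.99, 0.141], [-1.0, 0.0, -0.0]]
wrist_force: [-0.3, 0.3, 0.4]
finger_gap: 0.081
```

```bash
python3 - <<'E'
from rel import *
s=get_state();print(s["t"],s["position"],s["wrist_force"])
im,c=grab("wrist","w16"); np.save("w16.npy",c,allow_pickle=True)
cv2.imwrite("pics/w16z.png",cv2.resize(im[150:310,190:320],None,fx=4.5,fy=3.7,interpolation=cv2.INTER_CUBIC))
E
```

```text
14.8167 [481.58 -51.49  29.26] [-0.33  0.34  0.4 ]
```

View pics/w16z.png

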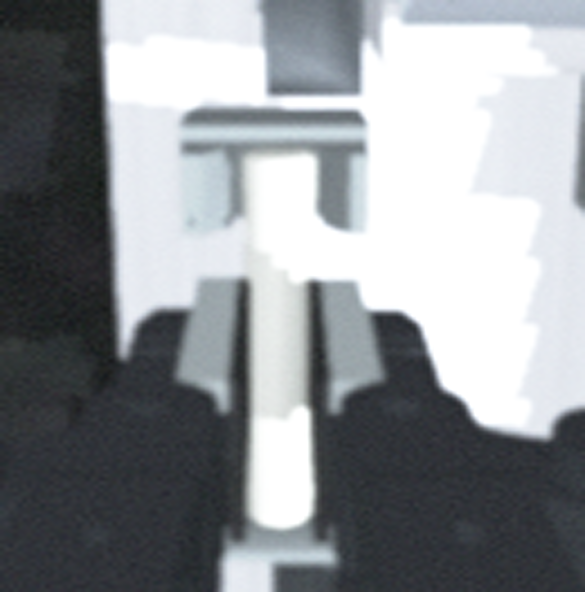

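Emit:
play_rows(plan=[[0.0005,0,0,0,0,0,1],[0,0,0,0,0,0,0.8],[0,0,0,0,0,0,0.7],[0,0,0,0,0,0,0.7],[0,0,0,0,0,0,0.7],[-0.02,0,0,0,0,0,0.7],[-0.035,0,0,0,0,0,0.5],[-0.035,0,0,0,0,0,0.3],[0,0,0.026,0,0,0,0.3],[0,0,0,0,0,0,0.3]])

```text
t: 15.7
position: [513.8, -47.5, 122.6]
ee_rot: [[0.011, -0.142, 0.99], [0.0, 0.99, 0.142], [-1.0, -0.001, 0.011]]
wrist_force: [1.2, -0.0, 0.4]
finger_gap: 0.697
```

Emit:
play_rows(plan=[[0,0,0,0,0,0,0.3],[0,0,0,0,0,0,0.3]])

```text
t: 15.87
position: [506.5, -48.1, 118.2]
ee_rot: [[-0.002, -0.141, 0.99], [0.0, 0.99, 0.141], [-1.0, 0.0, -0.002]]
wrist_force: [0.2, 0.2, 0.1]
finger_gap: 0.696
```

```bash
python3 - <<'E'
from h import *
s=get_state();print(s["t"],s["position"],s["qpos"])
im,c=grab("wrist","w17"); np.save("w17.npy",c,allow_pickle=True)
cv2.imwrite("pics/w17z.png",cv2.resize(im[60:310,120:390],None,fx=2.4,fy=2.4,interpolation=cv2.INTER_CUBIC))
plan([529,248,150],96.6)
E
```

```text
15.8667 [506.45 -48.07 118.2 ] [ 0.01  0.39  0.04  2.02 -0.02  0.74  0.2 ]
turn wx -88.50 deg; then shift tool (mm) [-32.21 -56.87 291.55] | shift in present axes [-32.21 289.96  64.48]
```

View pics/w17z.png

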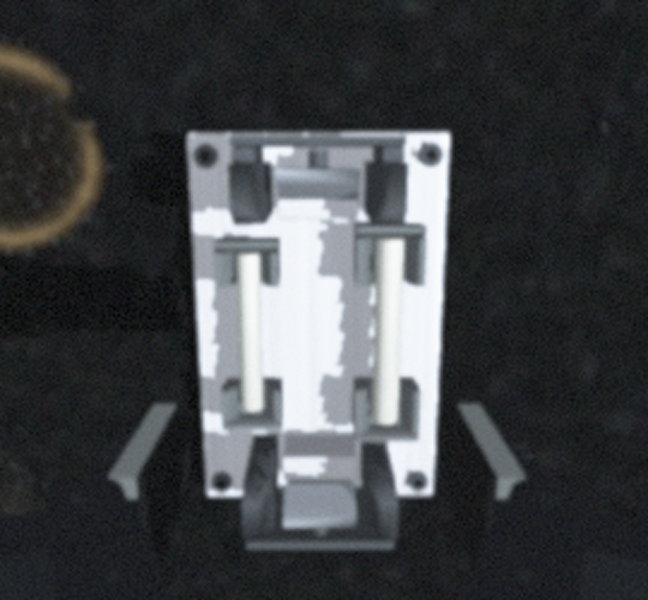

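Emit:
play_rows(plan=[[-0.004,0.036,0.008,0,0,0,0],[-0.004,0.036,0.008,0,0,0,0],[-0.004,0.036,0.008,0,0,0,0],[-0.004,0.036,0.008,0,0,0,0],[-0.004,0.036,0.008,0,0,0,0],[-0.004,0.036,0.008,0,0,0,0],[-0.004,0.036,0.008,0,0,0,0],[-0.004,0.036,0.008,0,0,0,0],[0,0,0,-6.8,0,0,0],[0,0,0,-6.8,0,0,0]])

```text
t: 16.75
position: [528.3, 249.6, 149.7]
ee_rot: [[-0.002, -0.38, 0.925], [0.0, 0.925, 0.38], [-1.0, 0.001, -0.002]]
wrist_force: [0.0, -1.8, -0.2]
finger_gap: 1.006
```

Emit:
play_rows(plan=[[0,0,0,-6.8,0,0,0.2],[0,0,0,-6.8,0,0,0.2],[0,0,0,-6.8,0,0,0.2],[0,0,0,-6.8,0,0,0.2],[0,0,0,-6.8,0,0,0.2],[0,0,0,-6.8,0,0,0.2],[0,0,0,-6.8,0,0,0.2],[0,0,0,-6.8,0,0,0.2],[0,0,0,-6.8,0,0,0.4],[0,0,0,-6.8,0,0,0.4]])

```text
t: 17.58
position: [528.9, 245.1, 149.3]
ee_rot: [[-0.003, -1.0, -0.0], [-0.001, -0.0, 1.0], [-1.0, 0.003, -0.001]]
wrist_force: [0.1, -0.1, 0.4]
finger_gap: 0.599
```

Emit:
play_rows(plan=[[0,0,0,-6.8,0,0,0.4],[0,0,0,0,0,0,0.4],[0,0,0,0,0,0,0.4]])

```text
t: 17.83
position: [529.3, 245.3, 149.7]
ee_rot: [[-0.002, -0.994, -0.109], [-0.001, -0.109, 0.994], [-1.0, 0.002, -0.0]]
wrist_force: [0.4, -0.1, -0.2]
finger_gap: 0.598
```

```bash
python3 - <<'E'
from h import *
s=get_state();print(s["t"],s["position"],s["ee_rot"],s["qpos"])
im,c=grab("wrist","w18"); np.save("w18.npy",c,allow_pickle=True)
print(proj(c,[530,248,5]))
E
```

```text
17.8333 [529.29 245.25 149.67] [[-0.   -0.99 -0.11]
 [-0.   -0.11  0.99]
 [-1.    0.   -0.  ]] [-0.19  0.48 -0.37  1.8   0.22  0.9   1.02]
[[253.7 186. ]]
```

View pics/w18.png

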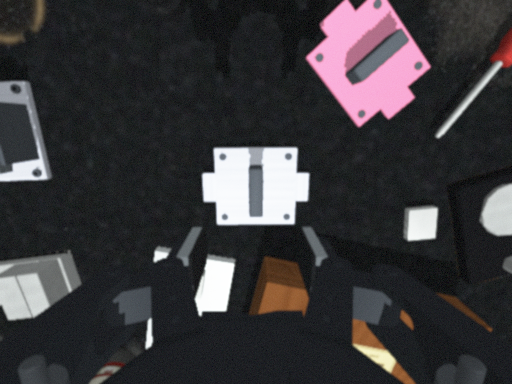

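```bash
python3 - <<'E'
from h import *
c=np.load("w18.npy",allow_pickle=True).item(); im=cv2.imread("pics/w18.png"); s=get_state()
measure(im,c,(195,138,315,229),140,5)
measure(im,c,(195,138,315,229),170,5)
measure(im,c,(246,166,266,218),40,31,115)
E
```

```text
rect centre [530.89 249.71] size [ 84.22 113.2 ] long axis deg 96.3 centroid [531.21 249.78]
rect centre [531.38 249.83] size [ 83.22 112.48] long axis deg 96.3 centroid [531.41 249.59]
rect centre [528.28 249.02] size [48.02 11.37] long axis deg 6.8 centroid [520.72 248.84]
```

Emit:
play_rows(plan=[[0.033,-0.001,0.0022,0,0,0,0.4],[0.035,0,0,0,0,0,0.4],[0.03,0,0,0,0,0,0.4],[0,0,0,0,0,0,0.4],[0,0,0,0,0,0,0.4]])

```text
t: 18.3
position: [529.2, 247.6, 51.2]
ee_rot: [[-0.004, -0.994, -0.112], [-0.002, -0.112, 0.994], [-1.0, 0.004, -0.002]]
wrist_force: [-0.4, -1.0, 0.4]
finger_gap: 0.601
```

```bash
python3 - <<'E'
from h import *
s=get_state();print(s["t"],s["position"],s["wrist_force"])
im,c=grab("wrist","w19"); np.save("w19.npy",c,allow_pickle=True)
E
```

```text
18.3 [529.16 247.61  51.24] [-0.4  -1.05  0.41]
```

View pics/w19.png

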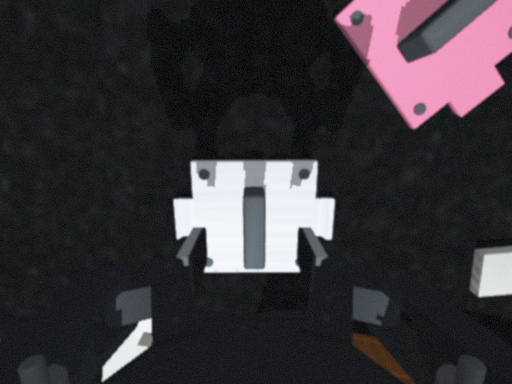

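Emit:
play_rows(plan=[[0.02,0,0.0005,0,0,0,0.4],[0.012,0,0,0,0,0,0.5],[0,0,0,0,0,0,0.6],[0,0,0,0,0,0,0.7],[0,0,0,0,0,0,0.7],[0,0,0,0,0,0,0.7]])

```text
t: 18.85
position: [531.7, 249.3, 22.1]
ee_rot: [[0.002, -0.994, -0.113], [0.001, -0.113, 0.994], [-1.0, -0.002, 0.001]]
wrist_force: [0.3, 0.2, 0.1]
finger_gap: 0.297
```

```bash
python3 - <<'E'
from h import *
s=get_state();print(s["t"],s["position"],s["wrist_force"],s["ee_rot"])
im,c=grab("wrist","w20"); np.save("w20.npy",c,allow_pickle=True)
E
```

```text
18.85 [531.7  249.26  22.06] [0.32 0.19 0.12] [[ 0.   -0.99 -0.11]
 [ 0.   -0.11  0.99]
 [-1.   -0.    0.  ]]
```

View pics/w20.png

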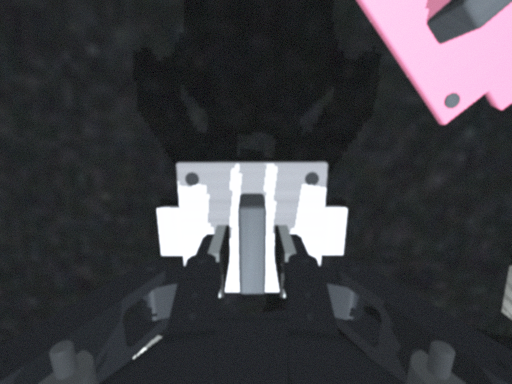

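```bash
python3 - <<'E'
from h import *
c=np.load("w20.npy",allow_pickle=True).item(); s=get_state()
for p,z in [((252,197),31),((252,295),31),((177,162),5),((328,162),5),((157,206),5),((347,206),5)]: print(p,(plane(c,p,z)-s["position"])@s["ee_rot"])
E
```

```text
(252, 197) [-9.12 29.89  0.82]
(252, 295) [ -9.03 -24.05   0.84]
(177, 162) [ 16.83  42.81 -40.97]
(328, 162) [16.88 42.81 43.21]
(157, 206) [ 16.87  17.07 -54.53]
(347, 206) [16.93 17.07 56.24]
```

Emit:
play_rows(plan=[[0.0035,0.0015,0,0,0,0,0.75],[0,0,0,0,0,0,0.8],[0,0,0,0,0,0,1],[0,0,0,0,0,0,1],[0,0,0,0,0,0,1],[0,0,0,0,0,0,1]], grip_force=80)

```text
t: 19.4
position: [529.2, 248.6, 17.4]
ee_rot: [[-0.0, -0.994, -0.113], [-0.0, -0.113, 0.994], [-1.0, 0.0, -0.0]]
wrist_force: [-2.3, -0.1, 4.0]
finger_gap: 0.145
```

```bash
python3 - <<'E'
from h import *
s=get_state();print(s["t"],s["position"],s["wrist_force"],s["ee_rot"],s["finger_gap"])
E
```

```text
19.4 [529.18 248.61  17.42] [-2.33 -0.13  3.99] [[-0.   -0.99 -0.11]
 [-0.   -0.11  0.99]
 [-1.    0.   -0.  ]] 0.1446593295558503
```

Emit:
play_rows(plan=[[-0.02,0,0,0,0,0,1],[-0.035,0,0,0,0,0,1],[-0.04,0,0,0,0,0,1],[-0.035,0,0,0,0,0,1],[0,0,0,0,0,0,1],[0,0,0,0,0,0,1]], grip_force=120)

```text
t: 19.9
position: [531.2, 249.4, 149.7]
ee_rot: [[0.005, -0.994, -0.113], [0.002, -0.113, 0.994], [-1.0, -0.005, 0.001]]
wrist_force: [-0.3, 0.2, -1.5]
finger_gap: 0.136
```

```bash
python3 - <<'E'
from h import *
s=get_state();print(s["t"],s["position"],s["wrist_force"],s["ee_rot"],s["finger_gap"])
plan([506.6,-47.7,140],98.2)
E
```

```text
19.9 [531.19 249.44 149.71] [-0.26  0.18 -1.48] [[ 0.01 -0.99 -0.11]
 [ 0.   -0.11  0.99]
 [-1.   -0.01  0.  ]] 0.13612427128959206
turn wx -1.72 deg; then shift tool (mm) [   8.97   66.77 -290.6 ] | shift in present axes [   8.97   58.04 -292.47]
```

Emit:
play_rows(plan=[[0,0,0,-1.7,0,0,1],[0.001,0.0083,-0.0363,0,0,0,1],[0.001,0.0083,-0.0363,0,0,0,1],[0.001,0.0083,-0.0363,0,0,0,1],[0.001,0.0083,-0.0363,0,0,0,1],[0.001,0.0083,-0.0363,0,0,0,1],[0.001,0.0083,-0.0363,0,0,0,1],[0.001,0.0083,-0.0363,0,0,0,1],[0.001,0.0083,-0.0363,0,0,0,1],[0,0,0,0,0,0,1]])

```text
t: 20.73
position: [502.1, -58.1, 137.0]
ee_rot: [[-0.005, -0.991, -0.131], [-0.004, -0.131, 0.991], [-1.0, 0.006, -0.004]]
wrist_force: [-0.9, -0.5, -1.5]
finger_gap: 0.141
```

Emit:
play_rows(plan=[[0,0,0,0,0,0,1],[0,0,0,0,0,0,1],[0,0,0,0,0,0,1]])

```text
t: 20.98
position: [504.5, -46.7, 138.4]
ee_rot: [[-0.002, -0.989, -0.145], [0.001, -0.145, 0.989], [-1.0, 0.001, 0.001]]
wrist_force: [-0.1, 0.6, -2.2]
finger_gap: 0.139
```

```bash
python3 - <<'E'
from h import *
s=get_state();print(s["t"],s["position"],s["wrist_force"],s["ee_rot"],s["finger_gap"],s["qpos"])
plan([506.6,-47.7,90],98.2)
im,c=grab("wrist","w21"); np.save("w21.npy",c,allow_pickle=True)
im,c=grab("side","s21")
cv2.imwrite("pics/s21z.png",cv2.resize(im[150:270,190:350],None,fx=4.5,fy=4.5,interpolation=cv2.INTER_CUBIC))
E
```

```text
20.9833 [504.53 -46.72 138.39] [-0.13  0.57 -2.16] [[-0.   -0.99 -0.14]
 [ 0.   -0.14  0.99]
 [-1.    0.    0.  ]] 0.13948694466137151 [ 0.31  0.37 -0.33  2.    0.16  0.8   1.61]
turn wx 0.11 deg; then shift tool (mm) [48.39 -1.98 -1.33] | shift in present axes [48.39 -1.98 -1.33]
```

View pics/w21.png

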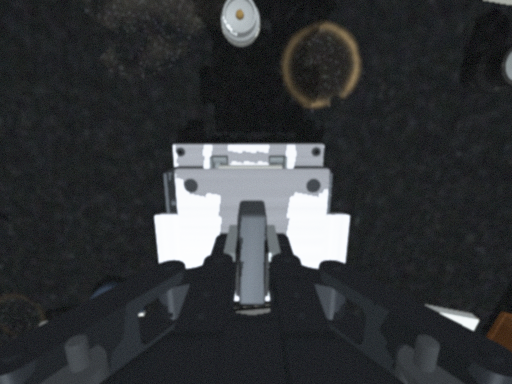

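View pics/s21z.png

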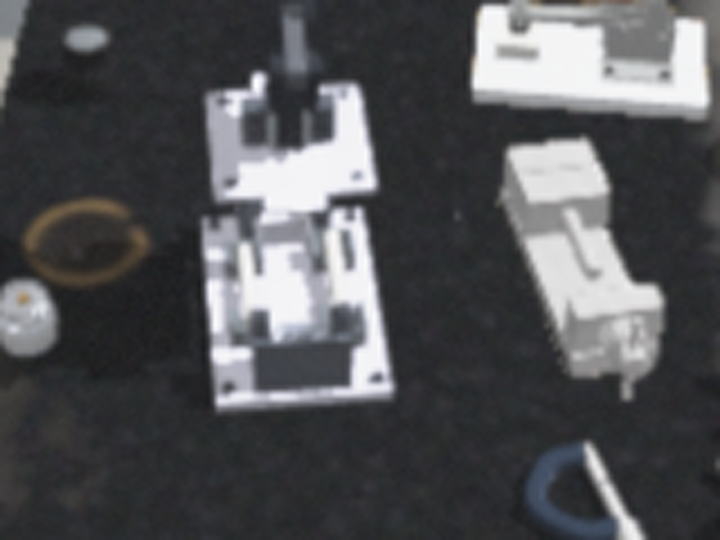

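```bash
cat > rk.py <<'E'
from h import *
def rk(c,f,A,B,K1,K2,zt,T1=None,T2=None):
    A=plane(c,f(*A),8)[:2];B=plane(c,f(*B),8)[:2]
    uy=(B-A)/np.linalg.norm(B-A);ux=np.array([uy[1],-uy[0]]); cen=(A+B)/2+48*ux
    K1=plane(c,f(*K1),zt)[:2];K2=plane(c,f(*K2),zt)[:2]
    vy=(K2-K1)/np.linalg.norm(K2-K1);vx=np.array([vy[1],-vy[0]]);k=(K1+K2)/2+42*vx
    print("base len",np.linalg.norm(B-A),"yaw",np.degrees(np.arctan2(uy[1],uy[0])),"plate",np.linalg.norm(K2-K1),"yaw",np.degrees(np.arctan2(vy[1],vy[0])))
    d=k-cen; print("cen",cen,"keeper",k,"keeper in carrier x %.1f y %.1f"%(d@ux,d@uy))
E
python3 - <<'E'
from rk import *
c=np.load("w21.npy",allow_pickle=True).item(); im=cv2.imread("pics/w21.png")
rk(c,lambda x,y:(x,y),(172,144),(324,143),(175,169),(329,168),126)
cv2.imwrite("pics/w21z.png",cv2.resize(im[130:280,145:365],None,fx=3.5,fy=3.5,interpolation=cv2.INTER_CUBIC))
E
```

```text
base len 147.13346324605888 yaw 98.67214855082494 plate 83.76009194943389 yaw 98.67236167693783
cen [508.4  -48.81] keeper [506.37 -45.47] keeper in carrier x -1.5 y 3.6
```

View pics/w21z.png

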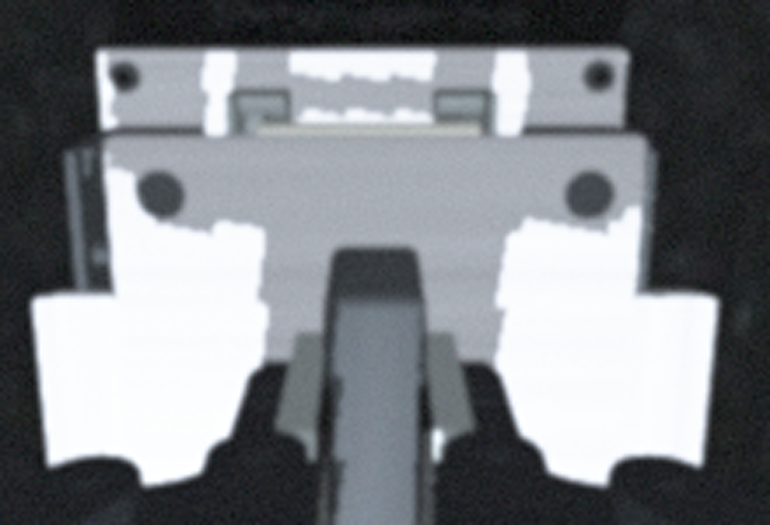

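Emit:
play_rows(plan=[[0.02,-0.0015,-0.002,0,0,0,1],[0.025,0,0,0,0,0,1],[0.011,0,0,0,0,0,1],[0,0,0,0,0,0,1],[0,0,0,0,0,0,1],[0,0,0,0,0,0,1]])

```text
t: 21.58
position: [507.6, -49.4, 84.1]
ee_rot: [[0.001, -0.99, -0.144], [0.0, -0.144, 0.99], [-1.0, -0.001, -0.0]]
wrist_force: [0.6, -0.2, -2.0]
finger_gap: 0.137
```

```bash
python3 - <<'E'
from h import *
s=get_state();print(s["t"],s["position"],s["wrist_force"],s["ee_rot"],s["dq"])
im,c=grab("wrist","w22"); np.save("w22.npy",c,allow_pickle=True)
cv2.imwrite("pics/w22z.png",cv2.resize(im[130:290,135:365],None,fx=3.4,fy=3.4,interpolation=cv2.INTER_CUBIC))
E
```

```text
21.5833 [507.6  -49.44  84.07] [ 0.59 -0.16 -1.96] [[ 0.   -0.99 -0.14]
 [ 0.   -0.14  0.99]
 [-1.   -0.   -0.  ]] [ 0.01 -0.01 -0.   -0.    0.   -0.01 -0.  ]
```

View pics/w22z.png

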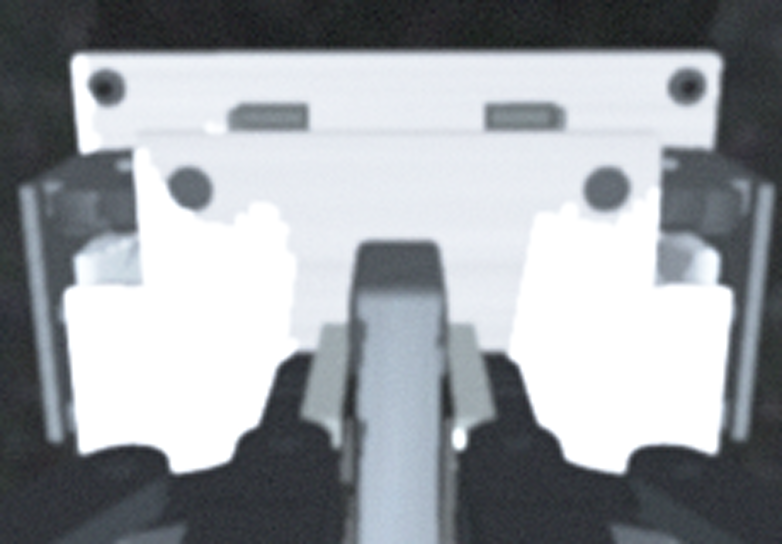

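```bash
python3 - <<'E'
from rk import *
c=np.load("w22.npy",allow_pickle=True).item()
f=lambda x,y:(135+(x+.5)/3.4-.5,130+(y+.5)/3.4-.5)
for zt in (71.7,69): rk(c,f,(71,53),(722,53),(136,133),(661,132),zt)
# tab near edge (x=-15 of keeper), post near corner (x=-27 carrier, z 54)
print("towers: outer near corner", [plane(c,f(*p),54) for p in [(20,188),(773,188)]])
P1,P2=[plane(c,f(*p),71.7) for p in [(65,288),(732,288)]];print("tab near",P1,P2,np.linalg.norm(P1-P2))
E
```

```text
base len 146.9544924315567 yaw 98.2515531627059 plate 83.91423360783719 yaw 98.36426563862432
cen [508.41 -49.12] keeper [509.49 -48.44] keeper in carrier x 1.2 y 0.5
base len 146.9544924315567 yaw 98.2515531627059 plate 85.49795062834053 yaw 98.36426563862436
cen [508.41 -49.12] keeper [509.95 -48.37] keeper in carrier x 1.6 y 0.5
towers: outer near corner [array([ 491.  , -121.03,   54.  ]), array([471.26,  15.03,  54.  ])]
tab near [ 501.99 -106.04   71.7 ] [485.94   4.51  71.7 ] 111.71176023203029
```

Emit:
play_rows(plan=[[0.006,0.0007,0,0,0,0,1],[0.006,0,0,0,0,0,1],[0.004,0,0,0,0,0,1],[0,0,0,0,0,0,1],[0,0,0,0,0,0,1]])

```text
t: 22.05
position: [505.7, -50.1, 66.9]
ee_rot: [[-0.001, -0.99, -0.143], [0.0, -0.143, 0.99], [-1.0, 0.001, 0.0]]
wrist_force: [0.8, 0.1, -1.3]
finger_gap: 0.139
```

```bash
python3 - <<'E'
from h import *
s=get_state();print(s["t"],s["position"],s["wrist_force"],s["ft_torque"],s["dq"])
im,c=grab("wrist","w23"); np.save("w23.npy",c,allow_pickle=True)
cv2.imwrite("pics/w23z.png",cv2.resize(im[130:290,125:375],None,fx=3.1,fy=3.1,interpolation=cv2.INTER_CUBIC))
im,c=grab("side","s23")
cv2.imwrite("pics/s23z.png",cv2.resize(im[170:250,220:300],None,fx=7,fy=7,interpolation=cv2.INTER_CUBIC))
E
```

```text
22.05 [505.74 -50.12  66.9 ] [ 0.75  0.1  -1.35] [-0.   -0.    0.05] [-0.   -0.01 -0.   -0.01 -0.    0.    0.  ]
```

View pics/w23z.png

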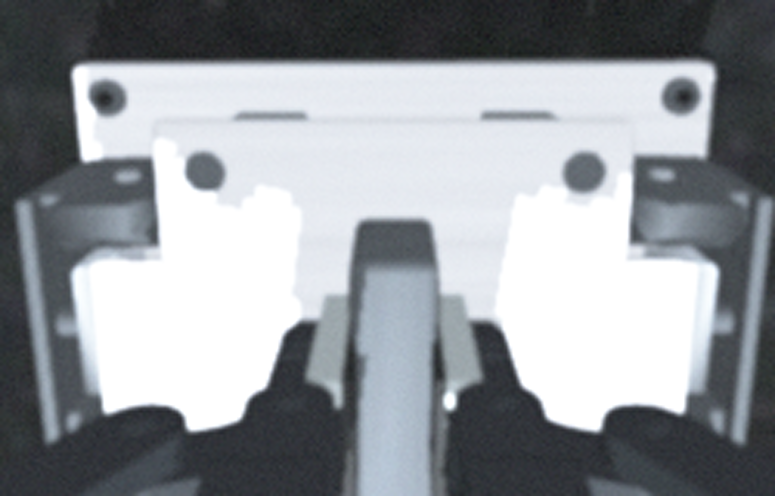

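View pics/s23z.png

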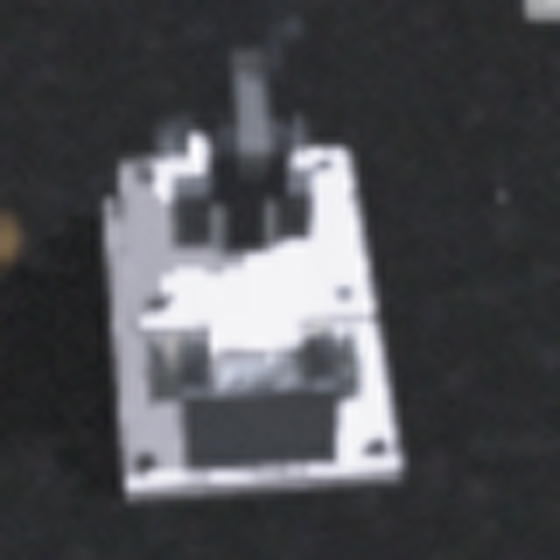

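Emit:
play_rows(plan=[[0.003,0,0,0,0,0,1],[0.003,0,0,0,0,0,1],[0.002,0,0,0,0,0,1],[0,0,0,0,0,0,1],[0,0,0,0,0,0,1]])

```text
t: 22.57
position: [505.0, -50.0, 58.7]
ee_rot: [[-0.002, -0.99, -0.143], [0.0, -0.143, 0.99], [-1.0, 0.002, 0.0]]
wrist_force: [-1.2, 0.6, -3.1]
finger_gap: 0.14
```

```bash
python3 - <<'E'
from h import *
s=get_state();print(s["t"],s["position"],s["wrist_force"],s["ft_torque"],s["ee_rot"])
im,c=grab("wrist","w24"); np.save("w24.npy",c,allow_pickle=True)
cv2.imwrite("pics/w24z.png",cv2.resize(im[130:290,125:375],None,fx=3.1,fy=3.1,interpolation=cv2.INTER_CUBIC))
E
```

```text
22.5667 [504.96 -49.99  58.66] [-1.21  0.62 -3.06] [-0.05  0.48  0.13] [[-0.   -0.99 -0.14]
 [ 0.   -0.14  0.99]
 [-1.    0.    0.  ]]
```

View pics/w24z.png

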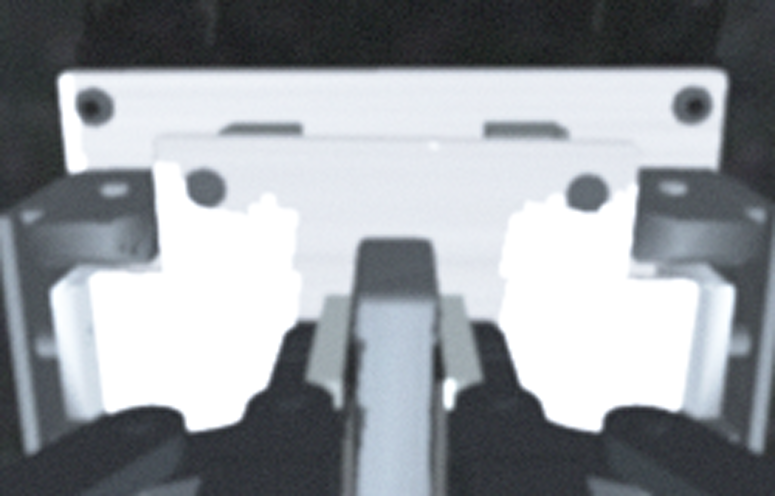

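```bash
python3 - <<'E'
from rk import *
for n,co,zt in [("w23",((72,65),(716,64),(153,121),(632,120)),66.9-12.4),("w24",((58,73),(728,71),(153,137),(640,143)),58.7-12.4)]:
    c=np.load(n+".npy",allow_pickle=True).item()
    f=lambda x,y:(125+(x+.5)/3.1-.5,130+(y+.5)/3.1-.5)
    rk(c,f,*co,zt)
im,c=grab("side","s24")
cv2.imwrite("pics/s24z.png",cv2.resize(im[165:245,215:305],None,fx=8,fy=7,interpolation=cv2.INTER_CUBIC))
im,c=grab("top","t24")
cv2.imwrite("pics/t24z.png",cv2.resize(im[140:230,240:340],None,fx=6,fy=6,interpolation=cv2.INTER_CUBIC))
print(get_state()["wrist_force"],get_state()["position"])
E
```

```text
base len 147.03220764658317 yaw 98.28215711100053 plate 84.03650261684511 yaw 98.31553249822107
cen [508.64 -49.02] keeper [507.7 -49.4] keeper in carrier x -1.0 y -0.2
base len 146.72503860134847 yaw 98.39036952152802 plate 85.99257348297574 yaw 97.50368797472166
cen [508.55 -48.94] keeper [510.28 -48.65] keeper in carrier x 1.8 y 0.0
[-3.29  1.19 -3.68] [504.97 -50.01  58.78]
```

View pics/s24z.png

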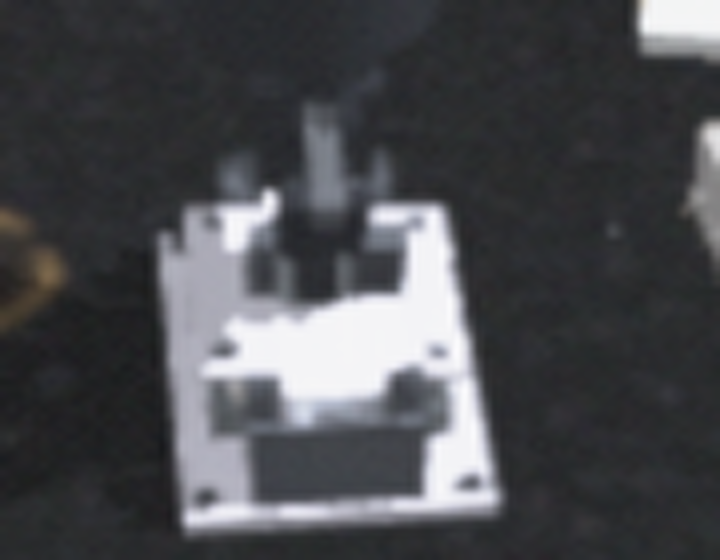

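View pics/t24z.png

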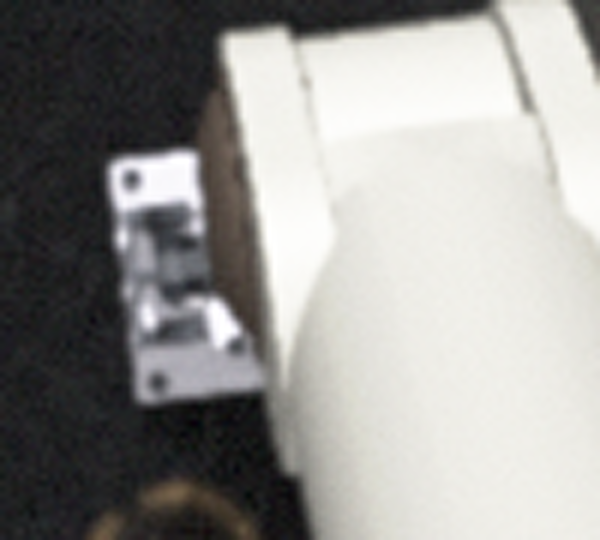

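Emit:
play_rows(plan=[[-0.004,0,0,0,0,0,1],[-0.006,0,0,0,0,0,1],[-0.007,0,0,0,0,0,1],[0,0,0,0,0,0,1],[0,0,0,0,0,0,1],[0,0,0,0,0,0,1]])

```text
t: 23.22
position: [506.9, -50.2, 76.9]
ee_rot: [[0.002, -0.99, -0.142], [-0.0, -0.142, 0.99], [-1.0, -0.002, -0.0]]
wrist_force: [-0.8, 0.9, -1.9]
finger_gap: 0.134
```

```bash
python3 - <<'E'
from h import *
s=get_state();print(s["t"],s["position"],s["wrist_force"],s["ft_torque"],s["ee_rot"],s["finger_gap"])
im,c=grab("wrist","w25"); np.save("w25.npy",c,allow_pickle=True)
cv2.imwrite("pics/w25z.png",cv2.resize(im[130:290,125:375],None,fx=3.1,fy=3.1,interpolation=cv2.INTER_CUBIC))
im,c=grab("side","s25")
cv2.imwrite("pics/s25z.png",cv2.resize(im[155:245,210:310],None,fx=7,fy=6.5,interpolation=cv2.INTER_CUBIC))
E
```

```text
23.2167 [506.85 -50.24  76.86] [-0.79  0.87 -1.89] [-0.   -0.04 -0.  ] [[ 0.   -0.99 -0.14]
 [-0.   -0.14  0.99]
 [-1.   -0.   -0.  ]] 0.13384643778521454
```

View pics/w25z.png

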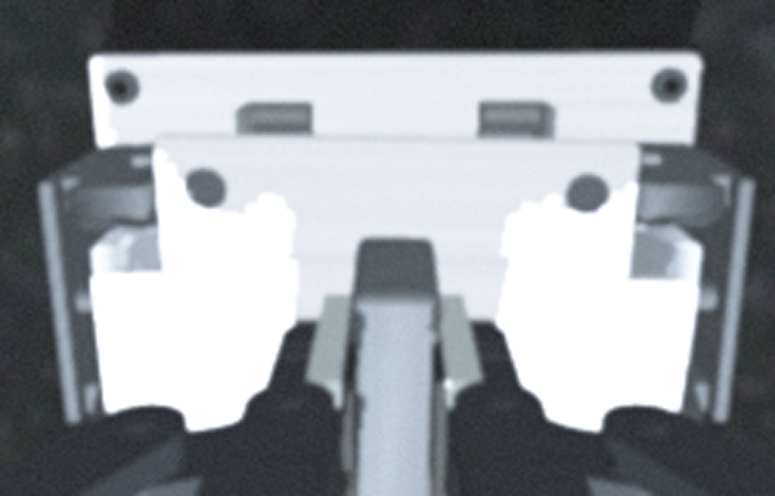

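View pics/s25z.png

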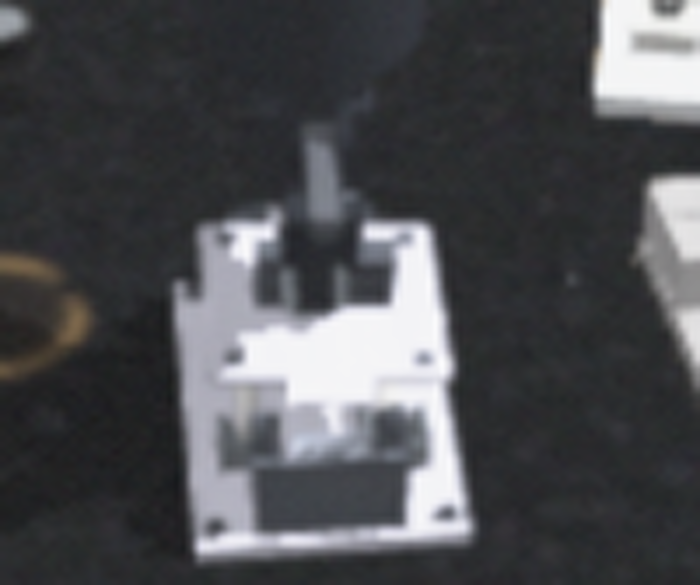

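```bash
python3 - <<'E'
from rk import *
c=np.load("w25.npy",allow_pickle=True).item(); im=cv2.imread("pics/w25.png")
f=lambda x,y:(125+(x+.5)/3.1-.5,130+(y+.5)/3.1-.5)
rk(c,f,(90,54),(704,55),(153,139),(640,146),76.9-12.4)
rk(c,f,(90,54),(704,55),(153,139),(640,146),76.9-10.4)
cv2.imwrite("pics/w25y.png",cv2.resize(im[165:215,165:345],None,fx=4.4,fy=4.4,interpolation=cv2.INTER_CUBIC))
s=get_state()
for p in [(90,273),(700,280),(153,139),(640,146)]: print((plane(c,f(*p),64.5)-s["position"])@s["ee_rot"])
E
```

```text
base len 146.9824694611662 yaw 98.0940416505918 plate 85.96635637965997 yaw 97.35396090387697
cen [508.41 -48.79] keeper [512.62 -48.93] keeper in carrier x 4.1 y -0.7
base len 146.9824694611662 yaw 98.0940416505918 plate 84.76416708964686 yaw 97.353960903877
cen [508.41 -48.79] keeper [512.23 -48.99] keeper in carrier x 3.7 y -0.7
[ 11.81  10.99 -55.58]
[11.8   9.64 56.98]
[ 11.8   36.09 -42.03]
[11.8  34.84 43.93]
```

View pics/w25y.png

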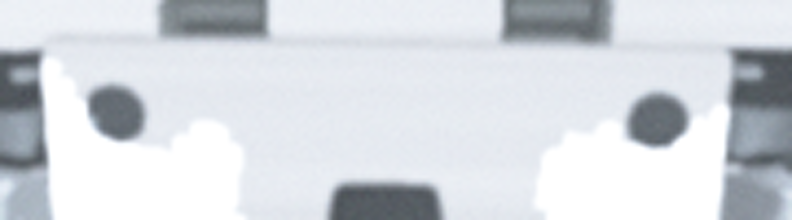

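Emit:
play_rows(plan=[[0,0.0037,0.0003,-0.75,0,0,1],[0.004,0,0,0,0,0,1],[0.004,0,0,0,0,0,1],[0,0,0,0,0,0,1],[0,0,0,0,0,0,1],[0,0,0,0,0,0,1]])

```text
t: 23.82
position: [502.4, -50.3, 68.1]
ee_rot: [[-0.0, -0.988, -0.156], [0.0, -0.156, 0.988], [-1.0, 0.0, 0.0]]
wrist_force: [-0.1, 0.1, -1.8]
finger_gap: 0.14
```

```bash
python3 - <<'E'
from h import *
s=get_state();print(s["t"],s["position"],s["wrist_force"],s["ft_torque"],s["finger_gap"])
im,c=grab("wrist","w26"); np.save("w26.npy",c,allow_pickle=True)
cv2.imwrite("pics/w26z.png",cv2.resize(im[130:290,125:375],None,fx=3.1,fy=3.1,interpolation=cv2.INTER_CUBIC))
im,c=grab("side","s26")
cv2.imwrite("pics/s26z.png",cv2.resize(im[165:235,215:305],None,fx=8,fy=8,interpolation=cv2.INTER_CUBIC))
E
```

```text
23.8167 [502.4  -50.27  68.08] [-0.15  0.12 -1.82] [0.02 0.01 0.03] 0.14023764660116872
```

View pics/w26z.png

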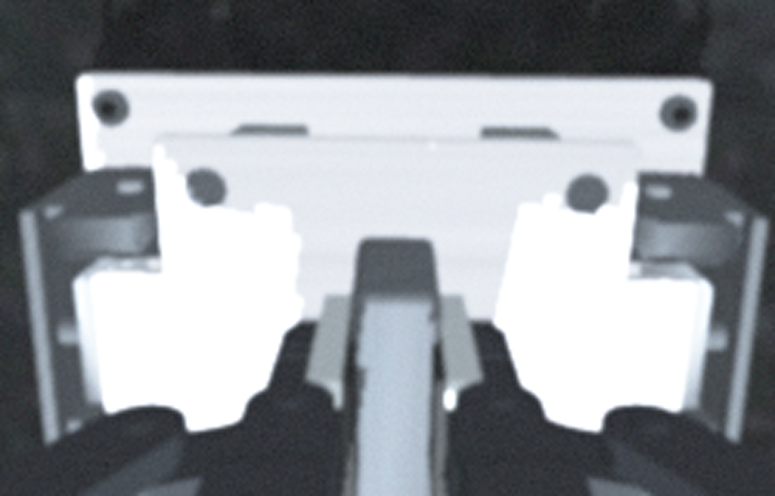

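View pics/s26z.png

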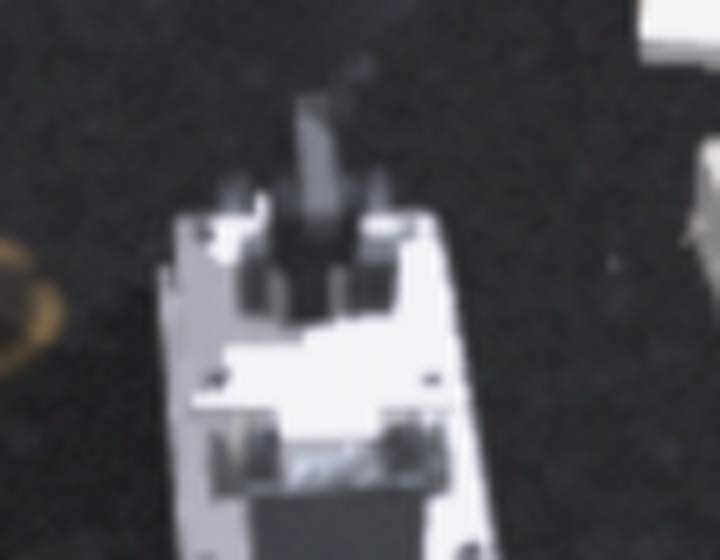

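```bash
python3 - <<'E'
from rk import *
c=np.load("w26.npy",allow_pickle=True).item()
f=lambda x,y:(125+(x+.5)/3.1-.5,130+(y+.5)/3.1-.5)
rk(c,f,(76,77),(713,83),(153,138),(640,145),68.1-12.4)
E
```

```text
base len 147.03110703839639 yaw 98.41180200893628 plate 85.99362719829023 yaw 98.11382606776566
cen [508.95 -48.91] keeper [508.   -48.92] keeper in carrier x -0.9 y 0.1
```

Emit:
play_rows(plan=[[0,-0.0008,0,0,0,0,1],[0.002,0,0,0,0,0,1],[0.002,0,0,0,0,0,1],[0,0,0,0,0,0,1]])

```text
t: 24.25
position: [502.9, -50.2, 63.9]
ee_rot: [[-0.001, -0.988, -0.156], [0.0, -0.156, 0.988], [-1.0, 0.001, 0.0]]
wrist_force: [-0.2, 0.2, -2.0]
finger_gap: 0.136
```

Emit:
play_rows(plan=[[0.002,0,0,0,0,0,1],[0,0,0,0,0,0,1]])

```text
t: 24.42
position: [503.0, -50.2, 61.9]
ee_rot: [[-0.001, -0.988, -0.156], [0.0, -0.156, 0.988], [-1.0, 0.001, 0.0]]
wrist_force: [-0.4, -0.3, -1.4]
finger_gap: 0.133
```

```bash
python3 - <<'E'
from h import *
s=get_state();print(s["t"],s["position"],s["wrist_force"],s["ft_torque"],s["finger_gap"])
im,c=grab("wrist","w27"); np.save("w27.npy",c,allow_pickle=True)
cv2.imwrite("pics/w27z.png",cv2.resize(im[130:290,125:375],None,fx=3.1,fy=3.1,interpolation=cv2.INTER_CUBIC))
E
```

```text
24.4167 [502.98 -50.2   61.94] [-0.35 -0.27 -1.41] [-0.01  0.03  0.05] 0.13336898290899793
```

View pics/w27z.png

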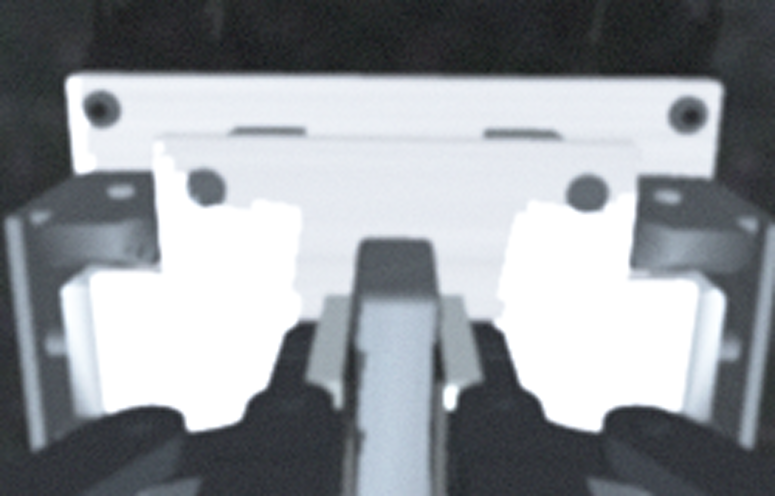

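Emit:
play_rows(plan=[[0.002,0,0,0,0,0,1],[0,0,0,0,0,0,1]])

```text
t: 24.63
position: [502.6, -50.3, 59.9]
ee_rot: [[-0.001, -0.988, -0.155], [0.0, -0.155, 0.988], [-1.0, 0.001, 0.0]]
wrist_force: [2.1, -2.1, -0.6]
finger_gap: 0.138
```

Emit:
play_rows(plan=[[0.0015,0,0,0,0,0,1],[0,0,0,0,0,0,1]])

```text
t: 24.8
position: [502.1, -50.6, 58.5]
ee_rot: [[-0.002, -0.988, -0.155], [-0.0, -0.155, 0.988], [-1.0, 0.002, -0.0]]
wrist_force: [-4.1, -0.9, 1.3]
finger_gap: 0.135
```

Emit:
play_rows(plan=[[0.0015,0,0,0,0,0,1],[0,0,0,0,0,0,1]])

```text
t: 24.97
position: [502.1, -50.6, 57.1]
ee_rot: [[-0.002, -0.988, -0.155], [-0.0, -0.155, 0.988], [-1.0, 0.002, -0.0]]
wrist_force: [-4.3, -1.3, 3.0]
finger_gap: 0.135
```

```bash
python3 - <<'E'
from h import *
s=get_state();print(s["t"],s["position"],s["wrist_force"],s["ft_torque"],s["finger_gap"])
im,c=grab("wrist","w28"); np.save("w28.npy",c,allow_pickle=True)
cv2.imwrite("pics/w28z.png",cv2.resize(im[130:290,125:375],None,fx=3.1,fy=3.1,interpolation=cv2.INTER_CUBIC))
E
```

```text
24.9667 [502.1  -50.61  57.15] [-4.33 -1.28  2.96] [-0.26  1.04 -0.36] 0.13498943095761765
```

View pics/w28z.png

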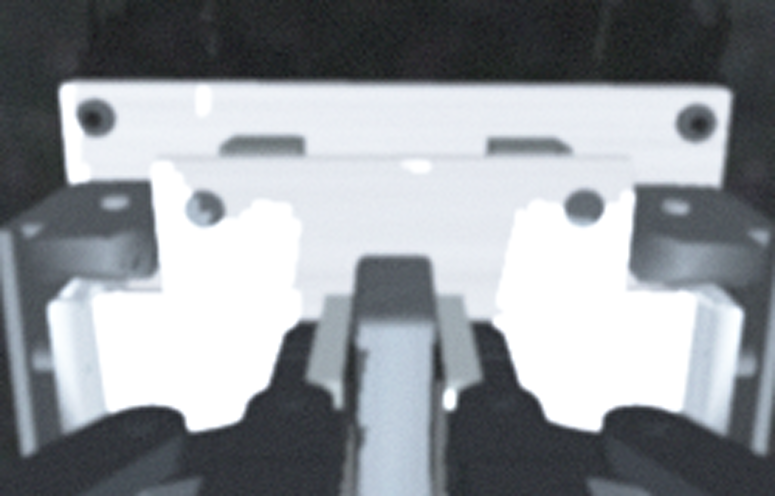

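```bash
python3 - <<'E'
from rk import *
for n,co,dz in [("w27",((66,77),(722,84),(153,138),(638,145)),61.9),("w28",((60,86),(732,92),(152,160),(632,157)),57.1)]:
    c=np.load(n+".npy",allow_pickle=True).item()
    f=lambda x,y:(125+(x+.5)/3.1-.5,130+(y+.5)/3.1-.5)
    rk(c,f,*co,dz-12.4)
im,c=grab("side","s28")
cv2.imwrite("pics/s28z.png",cv2.resize(im[165:235,215:305],None,fx=8,fy=8,interpolation=cv2.INTER_CUBIC))
E
```

```text
base len 146.5783918086658 yaw 98.33828737835928 plate 85.68148014615544 yaw 98.10860998115963
cen [508.95 -49.11] keeper [508.64 -49.03] keeper in carrier x -0.3 y 0.1
base len 146.7112023481052 yaw 98.3880233300347 plate 85.29948448843534 yaw 99.26797387084777
cen [509.15 -48.85] keeper [510.74 -48.77] keeper in carrier x 1.6 y -0.2
```

View pics/s28z.png

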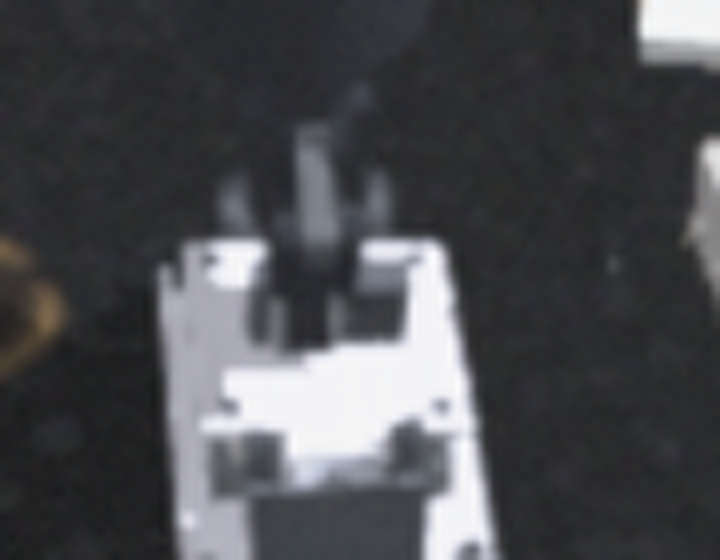

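Emit:
play_rows(plan=[[0.001,0.001,0,0,0,0,1],[0,0,0,0,0,0,1]])

```text
t: 25.23
position: [502.0, -50.7, 56.5]
ee_rot: [[-0.0, -0.988, -0.155], [-0.0, -0.155, 0.988], [-1.0, 0.0, -0.0]]
wrist_force: [-3.3, -0.0, 4.3]
finger_gap: 0.136
```

Emit:
play_rows(plan=[[0.002,0,0,0,0,0,1],[0,0,0,0,0,0,1]])

```text
t: 25.4
position: [502.0, -50.6, 54.5]
ee_rot: [[-0.0, -0.988, -0.155], [-0.0, -0.155, 0.988], [-1.0, 0.0, -0.0]]
wrist_force: [-4.0, -1.0, 4.6]
finger_gap: 0.134
```

```bash
python3 - <<'E'
from h import *
s=get_state();print(s["t"],s["position"],s["wrist_force"],s["ft_torque"],s["finger_gap"])
im,c=grab("wrist","w29"); np.save("w29.npy",c,allow_pickle=True)
cv2.imwrite("pics/w29z.png",cv2.resize(im[130:290,125:375],None,fx=3.1,fy=3.1,interpolation=cv2.INTER_CUBIC))
E
```

```text
25.4 [502.02 -50.63  54.52] [-3.98 -1.04  4.65] [-0.31  0.83 -0.27] 0.13356801033052298
```

View pics/w29z.png

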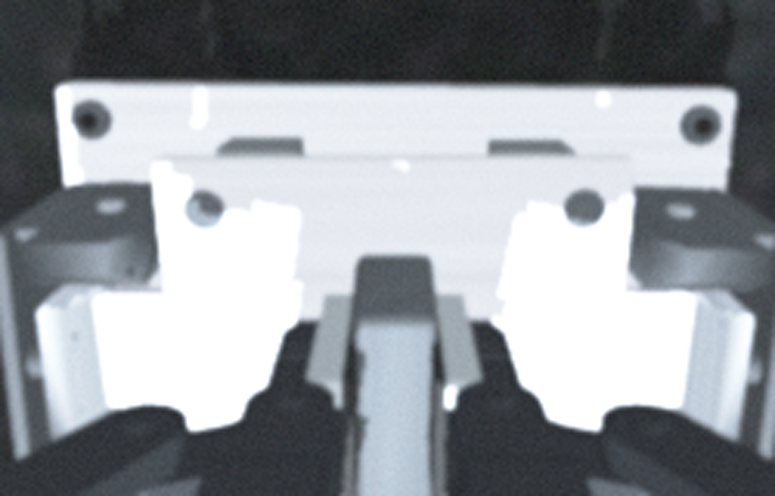

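Emit:
play_rows(plan=[[0.002,0,0,0,0,0,1],[0.002,0,0,0,0,0,1],[0,0,0,0,0,0,1]])

```text
t: 25.7
position: [501.9, -50.6, 50.3]
ee_rot: [[-0.0, -0.988, -0.155], [-0.0, -0.155, 0.988], [-1.0, 0.0, -0.0]]
wrist_force: [-2.9, -1.0, 1.3]
finger_gap: 0.14
```

Emit:
play_rows(plan=[[0.002,0,0,0,0,0,1],[0,0,0,0,0,0,1]])

```text
t: 25.87
position: [502.0, -50.6, 48.3]
ee_rot: [[-0.001, -0.988, -0.155], [-0.0, -0.155, 0.988], [-1.0, 0.001, -0.0]]
wrist_force: [-4.2, -0.9, 4.5]
finger_gap: 0.134
```

Emit:
play_rows(plan=[[0.0015,0,0,0,0,0,1],[0,0,0,0,0,0,1]])

```text
t: 26.03
position: [501.9, -50.6, 48.1]
ee_rot: [[-0.001, -0.988, -0.155], [-0.001, -0.155, 0.988], [-1.0, 0.001, -0.001]]
wrist_force: [-10.2, -1.7, 20.8]
finger_gap: 0.137
```

```bash
python3 - <<'E'
from h import *
s=get_state();print(s["t"],s["position"],s["wrist_force"],s["ft_torque"],s["finger_gap"])
im,c=grab("wrist","w30"); np.save("w30.npy",c,allow_pickle=True)
cv2.imwrite("pics/w30z.png",cv2.resize(im[130:290,125:375],None,fx=3.1,fy=3.1,interpolation=cv2.INTER_CUBIC))
im,c=grab("side","s30")
cv2.imwrite("pics/s30z.png",cv2.resize(im[165:245,215:305],None,fx=8,fy=7.4,interpolation=cv2.INTER_CUBIC))
s=get_state();print(s["t"],s["position"],s["wrist_force"])
E
```

```text
26.0333 [501.94 -50.64  48.1 ] [-10.16  -1.73  20.81] [-0.15  1.75 -0.23] 0.13676796222248547
26.1333 [501.96 -50.65  48.11] [-9.17 -1.44 18.84]
```

View pics/w30z.png

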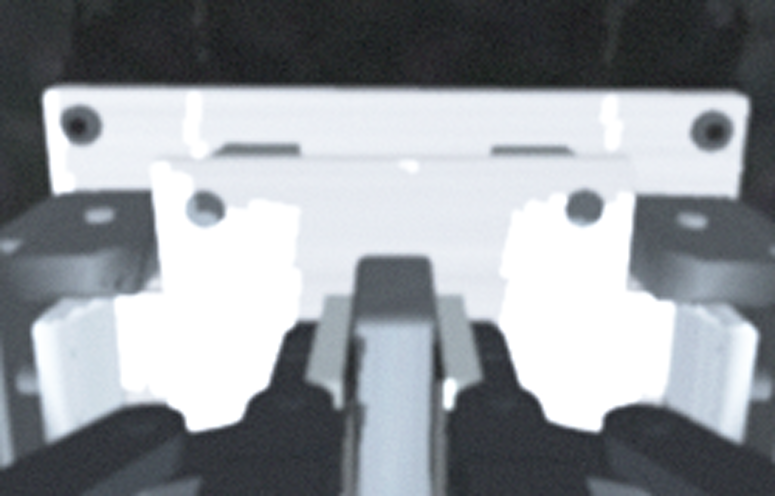

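View pics/s30z.png

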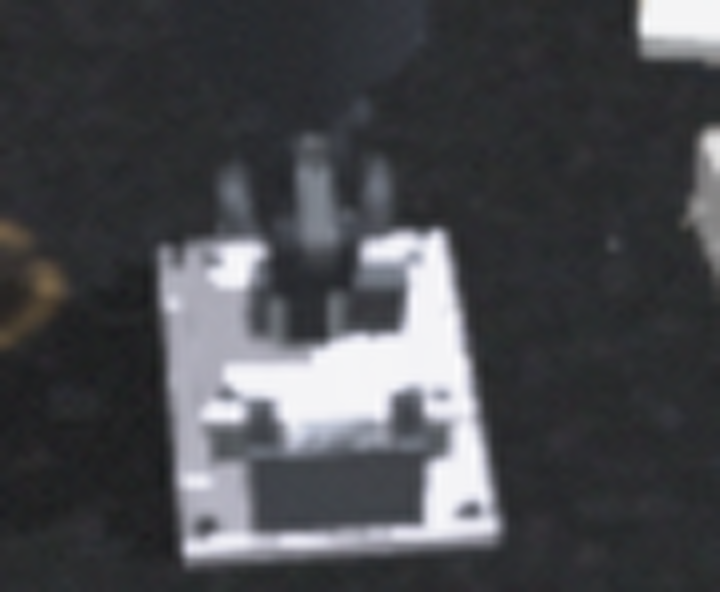

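Emit:
play_rows(plan=[[-0.0015,0,0,0,0,0,1],[0,0,0,0,0,0,0.8],[0,0,0,0,0,0,0.7],[0,0,0,0,0,0,0.7],[0,0,0,0,0,0,0.7]])

```text
t: 26.55
position: [503.3, -50.0, 48.5]
ee_rot: [[0.002, -0.988, -0.156], [0.0, -0.156, 0.988], [-1.0, -0.002, 0.0]]
wrist_force: [-0.5, 0.1, 0.9]
finger_gap: 0.298
```

```bash
python3 - <<'E'
from h import *
s=get_state();print(s["t"],s["position"],s["wrist_force"],s["ft_torque"],s["finger_gap"])
im,c=grab("wrist","w31"); np.save("w31.npy",c,allow_pickle=True)
cv2.imwrite("pics/w31z.png",cv2.resize(im[130:310,125:375],None,fx=3.1,fy=3.1,interpolation=cv2.INTER_CUBIC))
E
```

```text
26.55 [503.29 -50.01  48.48] [-0.55  0.11  0.92] [-0.01  0.01  0.04] 0.2980684791002099
```

View pics/w31z.png

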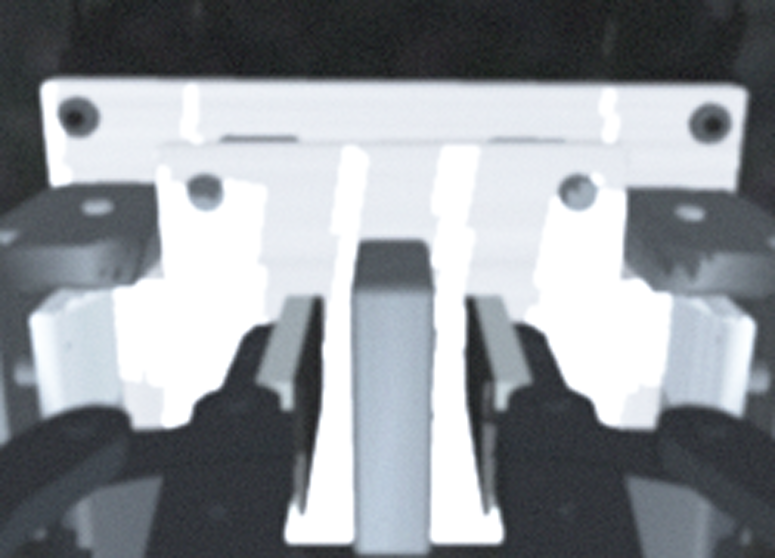

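```bash
python3 - <<'E'
from rk import *
c=np.load("w31.npy",allow_pickle=True).item()
f=lambda x,y:(125+(x+.5)/3.1-.5,130+(y+.5)/3.1-.5)
rk(c,f,(41,83),(748,92),(158,145),(628,148),34)
s=get_state()
for p,z in [((393,241),60),((393,552),60),((158,145),34),((628,148),34),((285,543),34),((505,543),34)]: print((plane(c,f(*p),z)-s["position"])@s["ee_rot"])
E
```

```text
base len 146.72542062556894 yaw 98.25565015160353 plate 84.30608428103346 yaw 98.61372992039679
cen [509.16 -48.91] keeper [510.3  -48.75] keeper in carrier x 1.1 y -0.0
[-11.59  25.36   0.47]
[-11.52 -30.09   0.47]
[ 14.39  34.96 -41.69]
[14.4  34.42 42.61]
[ 14.51 -48.51 -21.81]
[ 14.51 -48.49  23.5 ]
```

Emit:
play_rows(plan=[[0,-0.004,0,0,0,0,0.7],[0,0,0,0,0,0,0.7],[0,0,0,0,0,0,0.8],[0,0,0,0,0,0,1],[0,0,0,0,0,0,1],[0,0,0,0,0,0,1]], grip_force=60)

```text
t: 27.1
position: [506.6, -49.6, 48.5]
ee_rot: [[0.001, -0.988, -0.156], [0.0, -0.156, 0.988], [-1.0, -0.001, -0.0]]
wrist_force: [0.5, 1.5, 2.1]
finger_gap: 0.15
```

Emit:
play_rows(plan=[[0.001,0,0,0,0,0,1],[0,0,0,0,0,0,1],[0,0,0,0,0,0,1]])

```text
t: 27.35
position: [506.6, -49.6, 48.5]
ee_rot: [[0.001, -0.988, -0.156], [-0.0, -0.156, 0.988], [-1.0, -0.001, -0.0]]
wrist_force: [-2.8, 0.5, 12.7]
finger_gap: 0.15
```

Emit:
play_rows(plan=[[0.001,0,0,0,0,0,1],[0,0,0,0,0,0,1],[0,0,0,0,0,0,1]])

```text
t: 27.6
position: [506.6, -49.6, 48.4]
ee_rot: [[0.001, -0.988, -0.156], [-0.001, -0.156, 0.988], [-1.0, -0.001, -0.001]]
wrist_force: [-5.7, 0.4, 24.1]
finger_gap: 0.152
```

```bash
python3 - <<'E'
from h import *
s=get_state();print(s["t"],s["position"],s["wrist_force"],s["ft_torque"],s["finger_gap"],s["ee_rot"])
im,c=grab("wrist","w32"); np.save("w32.npy",c,allow_pickle=True)
cv2.imwrite("pics/w32z.png",cv2.resize(im[130:310,125:375],None,fx=3.1,fy=3.1,interpolation=cv2.INTER_CUBIC))
im,c=grab("side","s32")
cv2.imwrite("pics/s32z.png",cv2.resize(im[170:250,215:305],None,fx=8,fy=7.4,interpolation=cv2.INTER_CUBIC))
E
```

```text
27.6 [506.65 -49.63  48.4 ] [-5.68  0.41 24.12] [ 0.28  1.39 -0.  ] 0.151593965222517 [[ 0.   -0.99 -0.16]
 [-0.   -0.16  0.99]
 [-1.   -0.   -0.  ]]
```

View pics/w32z.png

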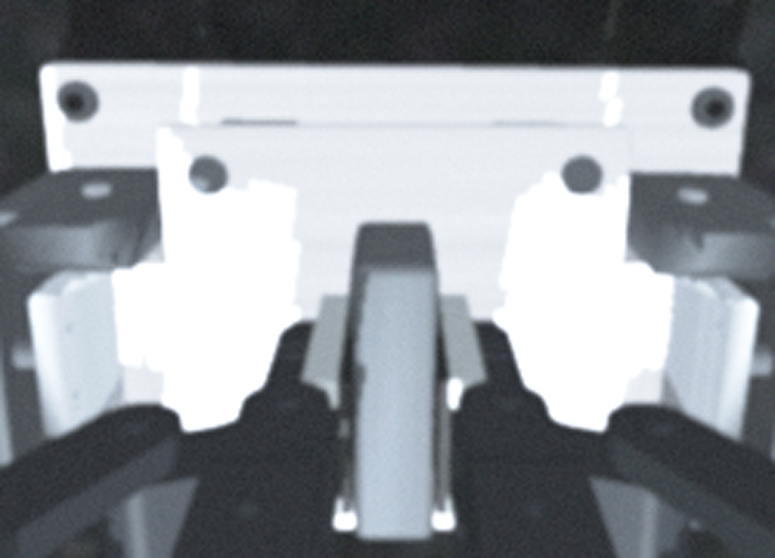

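View pics/s32z.png

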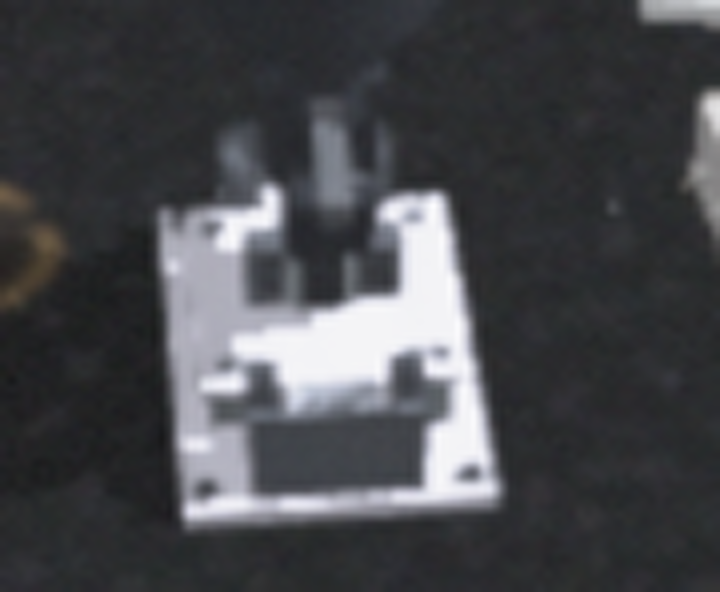

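```bash
python3 - <<'E'
from rk import *
c=np.load("w32.npy",allow_pickle=True).item()
f=lambda x,y:(125+(x+.5)/3.1-.5,130+(y+.5)/3.1-.5)
rk(c,f,(39,67),(750,73),(158,128),(631,129),34)
s=get_state();print(s["t"],s["wrist_force"])
print(finish_job())
E
```

```text
base len 146.70424603668093 yaw 98.48482724240006 plate 84.32773179105465 yaw 98.84843313764615
cen [508.89 -48.98] keeper [510.34 -48.46] keeper in carrier x 1.5 y 0.3
27.7 [-6.    1.54 22.96]
the job is handed in; nothing more can be done
None
```

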